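# Set out the grey standards for the microscope camera check

## Task

Set up the grey scale for the camera check: stand the four grey reference standards face up on the carrier plate, one in the middle of each rubber pad, in order of shade from the white one next to the white strip to the black one at the far end. Set them down rather than drop them, and leave the petri dish and the red-capped tube lying among them where they are.

Things in the scene. Friction and masses are not known exactly. Their poses are not given: they have to be found in the camera images.
- std_white: grey reference standard with the white face: a round blue-anodised metal puck, 46 mm in diameter and 22 mm tall, about 95 g, with a flat white disc 40 mm across let into its top. It stands loose on the table, face up. Origin: centre of its underside; z up through the face.
- std_light: grey reference standard with the light grey face: a round blue-anodised metal puck, 46 mm in diameter and 22 mm tall, about 95 g, with a flat light grey disc 40 mm across let into its top. It stands loose on the table, face up. Origin: centre of its underside; z up through the face.
- std_dark: grey reference standard with the dark grey face: a round blue-anodised metal puck, 46 mm in diameter and 22 mm tall, about 95 g, with a flat dark grey disc 40 mm across let into its top. It stands loose on the table, face up. Origin: centre of its underside; z up through the face.
- std_black: grey reference standard with the black face: a round blue-anodised metal puck, 46 mm in diameter and 22 mm tall, about 95 g, with a flat black disc 40 mm across let into its top. It stands loose on the table, face up. Origin: centre of its underside; z up through the face.
- pad_1: pad 1 of 4, next to the strip: a flat teal rubber disc, 60 mm wide, 2 mm thick, with a 46 mm ring drawn on it, fixed on the carrier plate. The carrier is fixed, dark, 318 x 86 x 10 mm, with a white strip across the end beyond pad 1. Origin: centre of its underside, 10 mm above the table; its top is 12 mm above it. x along the row towards the white strip, z up.
- pad_2: pad 2 of 4, second from the strip: a flat teal rubber disc, 60 mm wide, 2 mm thick, with a 46 mm ring drawn on it, fixed on the carrier plate. Pad centres lie 66 mm apart in one straight row. Origin: centre of its underside, 10 mm above the table; its top is 12 mm above it. x along the row towards the white strip, z up.
- pad_3: pad 3 of 4, third from the strip: a flat teal rubber disc, 60 mm wide, 2 mm thick, with a 46 mm ring drawn on it, fixed on the carrier plate. Pad centres lie 66 mm apart in one straight row. Origin: centre of its underside, 10 mm above the table; its top is 12 mm above it. x along the row towards the white strip, z up.
- pad_4: pad 4 of 4, farthest from the strip: a flat teal rubber disc, 60 mm wide, 2 mm thick, with a 46 mm ring drawn on it, fixed on the carrier plate. Beyond it the plain end of the carrier. Origin: centre of its underside, 10 mm above the table; its top is 12 mm above it. x along the row towards the white strip, z up.
- dish: closed clear petri dish with brown seeds on filter paper, 61 mm in diameter, 15.5 mm tall, 35 g, loose, standing on the table among the standards; to be left where it is. Origin: centre of its underside.
- tube: clear sample tube with a red screw cap, lying loose on the table among the standards; 111 mm long, 21 mm thick at the cap, 22 g; to be left where it is. Origin: on the table under a point 47 mm from the cap's end face and 64 mm from the tube's round end; x along the tube towards the cap.

How it is judged:
By the outcome, as a careful person would: the job done as asked, in the order asked, and still so for the second after the job is handed in, with the robot touching nothing.
It also fails if it takes over 96 s, if anything falls off the work surface, if the arm or the gripper's body presses on something with over 40 N, if the wrist force passes 120 N, or if a joint passes its speed limit or range.

## Robot

A 6-joint arm with a two-finger parallel gripper is mounted at the origin on the work surface. World frame = base frame: x ahead of the robot, y to its left, z up, the work surface at z = 0. Lengths are in mm, angles in rad, forces in N, time in s.
With the tool pointing down it reaches from about 250 to 775 mm from the base axis. Payload 4 kg.
Tool frame: the origin (TCP) lies between the finger pads; the fingertips stand 19 mm ahead of it and the grasp point (between the pads) is the TCP; z points along the fingers, y is the direction in which the jaws open and shut (so a half turn about z gives the same grasp; the last joint's range is limited). The gripper opens to 94 mm and grips with 3 to 60 N. Pads are 16 mm wide; open, the fingers measure 119 mm over their backs; the gripper's body (75 mm by 177 mm) begins 78 mm behind the grasp point.
Start: joints at [-0.103, 0.087, 1.371, -0, 1.684, -0.103], TCP at [550.017, -0.006, 224.506] pointing down, gripper open.
Joint ranges: [-3.1, 3.1], [-0.76, 2.03], [0.27, 2.55], [-1.08, 4.22], [0.17, 2.65], [-2.57, 2.57]. Speed limits (rad/s): [2.79, 2.79, 3.14, 3.14, 3.14, 3.14].

## Interface

Orientations are given as a unit quaternion [x, y, z, w].
In Python, from rig import * gives the robot as it stands.
- The arm moves only by the shell command python3 -m pendant 'ROWS' [FORCE]. ROWS is JSON, a list of rows, each an object of numbers: "dx", "dy", "dz": the shift along the world's x, y, z normalised to -1 to 1, where 1 is 25 mm; "wx", "wy", "wz": the turn, a rotation vector about the world's x, y, z normalised to -1 to 1, where 1 is 0.12 rad; "gripper": the closure, from -1 (fully open) to 1 (shut). A call has exactly 5 rows; each row shifts and turns the pose as measured when the row begins; what a row does not reach is not made up. A row lasts 1/10 s, in which the tool goes at most 50 mm and 8.59 degrees, less where a joint would pass 70% of its speed; a pose out of reach is approached as far as the arm can. A call with a number of a shift or a turn outside -1 to 1 is refused whole. A call with a gripper value outside its range is refused whole. The fingers move at their own pace and stop on an object; FORCE is the grip in N (left out, the last holds). Time passes only in rows, so rows that do not move let the fingers close, or fill a call up. It gives the time, the measured TCP pose, the force and the opening at its end, in the units of the state.
- get_state(): the state, without advancing time (a new reading comes with each control period).
- camera(name): name is "scene" or "side" or "wrist"; returns a dict with "pixels" (480x640x3 uint8, red, green, blue), "K" (3x3 intrinsics, pixels), "rvec" (rotation vector, rad) and "tvec" (3), from world to camera coordinates, as OpenCV has them. Camera axes: x right, y down, z forward; pixel columns grow to the right and rows downward; lengths in mm; the calibration is good to about 2 mm. A picture is of the moment at which its call begins. There is no depth.
- hand_in(): hands the job in, once; it reports no verdict.
The state is a dict: "time_s": time; "joint_pos": joint angles; "joint_vel": joint speeds; "effort": joint torques, N m; "ee_pos": TCP position; "tcp_rot": TCP orientation; "force": force on the tool from outside, world axes, zero at the start; "ft_torque": the same for the moment, N m; "width": opening from 0.0 (shut) to 1.0 (fully open).
Only numpy, scipy, OpenCV 4.12 (cv2) and the standard library are available. Lean on these libraries where they do the work, as an engineer would, in place of code of your own. Each camera call takes 0.05 s, during which the arm holds its last target.

## Working session

There is one attempt and no reset: what is moved stays moved. The work goes in short steps, Python scripts to look and compute and a shell command to move; the robot and the scene stay as the last step left them, time stands still between calls to the robot, and variables do not carry over. Pictures are saved under pics/ and viewed, and the job is handed in when it is done.

```bash
ls; mkdir -p pics; python3 - <<'E'
from rig import *
import cv2
print(get_state())
for n in ["scene","side","wrist"]:
    c=camera(n); cv2.imwrite(f"pics/{n}0.png",c["pixels"][:,:,::-1]); print(n,c["K"],c["rvec"],c["tvec"])
E
```

```text
pics
{'time_s': 0.0, 'joint_pos': array([-1.03106153e-01,  8.79519656e-02,  1.37220098e+00, -1.53742777e-05,
        1.68361073e+00, -1.03066411e-01]), 'joint_vel': array([ 2.09650710e-04, -1.45428835e-03, -9.39042415e-05,  4.29355632e-04,
        1.43738441e-04, -7.72391009e-04]), 'effort': array([ 1.28542815e-03, -3.40182602e+01, -3.02423716e+01,  7.18220207e-02,
        3.29729996e-02, -1.13141955e-04]), 'ee_pos': array([5.49504675e+02, 3.81563150e-02, 2.23332826e+02]), 'tcp_rot': array([ 7.07121021e-01,  7.07091707e-01, -6.90440663e-04, -8.37666836e-04]), 'force': array([-0.34255962,  0.05690522,  0.41608945]), 'ft_torque': array([-0.00515694, -0.02343858, -0.00999728]), 'width': 0.997443774249738}
scene [[499.55315125   0.         325.84768385]
 [  0.         499.55315125 239.79505031]
 [  0.           0.           1.        ]] [ 2.18380503  0.72914115 -0.32968344] [-467.30275001 -137.3338337  1392.88847379]
side [[534.84425846   0.         314.70743607]
 [  0.         534.84425846 238.02365674]
 [  0.           0.           1.        ]] [ 0.4747472  -2.50247903  1.50751435] [509.36784804 131.17204988 946.90833571]
wrist [[360.64525667   0.         319.16260315]
 [  0.         360.64525667 243.26151299]
 [  0.           0.           1.        ]] [-2.88140080e+00 -3.43313127e-04  1.10749092e-03] [-548.09531943  -27.15478886  390.31180699]
```

View pics/scene0.png

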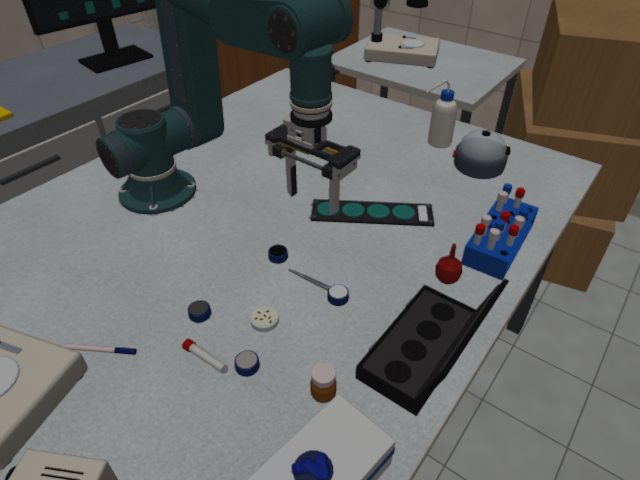

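View pics/side0.png

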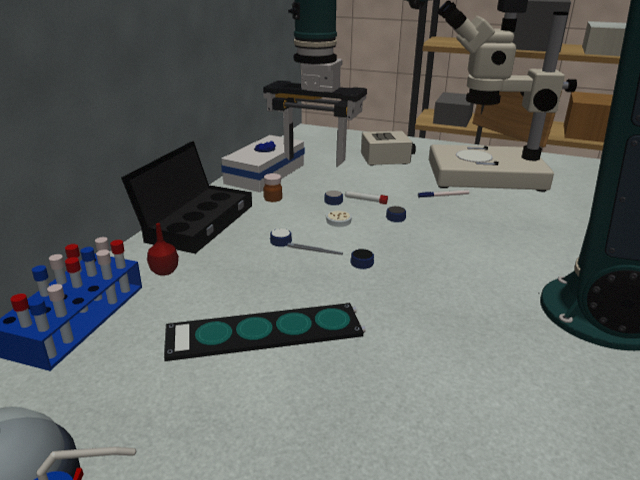

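View pics/wrist0.png

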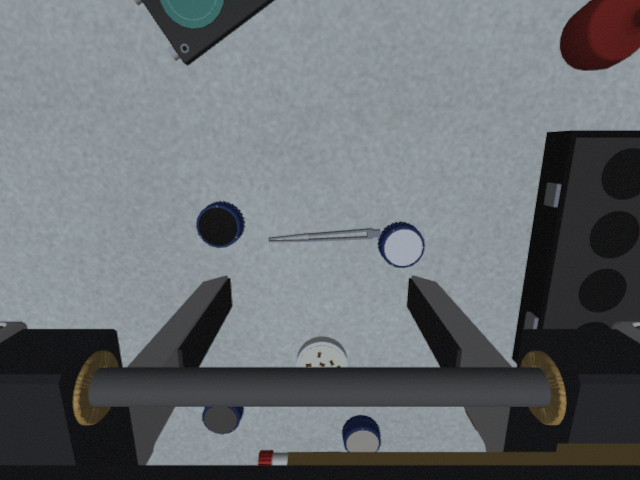

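The scene view shows four pucks: black (278,253), white (338,294), dark (199,311) and light (247,362). The dish is at (264,318), the tube at (205,355), and the carrier runs along (325–430,212) with its white strip at the right end. There are also tweezers beside the white puck. Next I'll triangulate all of these.

```bash
cat > h.py <<'E'
import numpy as np, cv2
from rig import *
def cam(n):
    c=camera(n); c["P"]=c["K"]@np.c_[cv2.Rodrigues(np.array(c["rvec"],float))[0],np.array(c["tvec"],float)]; return c
def ray(c,uv):
    R=cv2.Rodrigues(np.array(c["rvec"],float))[0]; t=np.array(c["tvec"],float).ravel()
    d=R.T@np.linalg.inv(c["K"])@np.array([uv[0],uv[1],1.]); return -R.T@t,d
def onz(c,uv,z):
    o,d=ray(c,uv); return o+d*(z-o[2])/d[2]
def tri(c1,p1,c2,p2):
    X=cv2.triangulatePoints(c1["P"],c2["P"],np.array(p1,float).reshape(2,1),np.array(p2,float).reshape(2,1)).ravel(); return X[:3]/X[3]
def proj(c,X):
    x=c["P"]@np.r_[X,1]; return x[:2]/x[2]
def save(name,img,box=None,s=1):
    if box: img=img[box[1]:box[3],box[0]:box[2]]
    cv2.imwrite(f"pics/{name}.png",cv2.resize(img[:,:,::-1],None,fx=s,fy=s,interpolation=cv2.INTER_CUBIC))
def blobs(c,mask,amin=30):
    out=[]
    for k in cv2.findContours(mask.astype(np.uint8),cv2.RETR_EXTERNAL,cv2.CHAIN_APPROX_NONE)[0]:
        if len(k)>=6 and cv2.contourArea(k)>amin:
            out.append((cv2.fitEllipse(k),cv2.contourArea(k)))
    return out
E
python3 - <<'E'
from h import *
C={n:cam(n) for n in ["scene","side","wrist"]}
for n,c in C.items():
    hsv=cv2.cvtColor(c["pixels"],cv2.COLOR_RGB2HSV)
    teal=(abs(hsv[:,:,0].astype(int)-85)<12)&(hsv[:,:,1]>90)&(hsv[:,:,2]>60)
    blue=(abs(hsv[:,:,0].astype(int)-115)<15)&(hsv[:,:,1]>90)
    print(n)
    for e,a in blobs(c,teal,100): print(" teal",np.round(e[0],1),np.round(e[1],1),a, onz(c,e[0],12).round(1))
    for e,a in blobs(c,blue,40): print(" blue",np.round(e[0],1),np.round(e[1],1),a, onz(c,e[0],11).round(1))
save("sc1",C["scene"]["pixels"],(160,180,440,400),2.8)
save("sd1",C["side"]["pixels"],(150,170,430,370),2.8)
E
```

```text
scene
 teal [403.1 211.5] [13.1 22.3] 228.0 [600.3 314.4  12. ]
 teal [377.9 210.4] [13.1 22.4] 228.0 [545.4 278.5  12. ]
 teal [352.7 209.2] [13. 22.] 222.5 [489.9 242.9  12. ]
 teal [326.7 208.4] [11.7 21.2] 124.0 [433.2 204.6  12. ]
 teal [133.7 201.1] [12.7 32.1] 234.5 [  2.7 -80.6  12. ]
 teal [174.7 198. ] [ 9.9 39. ] 213.0 [79.  -5.4 12. ]
 teal [170.6 116.1] [11.8 18.1] 135.0 [-304.5  301.3   12. ]
 teal [319.5  50.7] [ 5.8 28.6] 108.5 [-272.9 1097.7   12. ]
 teal [296.3   3.3] [ 8.6 47.8] 179.5 [-801.2 1582.    12. ]
 blue [312.6 466.5] [29.6 41.3] 918.5 [ 822.7 -354.7   11. ]
 blue [379.4 466.2] [ 2.8 49.9] 84.0 [ 907.8 -290.1   11. ]
 blue [246.3 362. ] [22.7 25.3] 137.0 [ 599.8 -273.2   11. ]
 blue [124.9 350.5] [ 4.8 25.4] 83.0 [ 393.7 -395.2   11. ]
 blue [198.9 310.4] [20.9 21.7] 137.5 [ 430.7 -239.    11. ]
 blue [337.3 293.8] [18.9 21.9] 106.5 [634.3 -26.1  11. ]
 blue [277.8 253.8] [17.3 17.5] 113.5 [446.6  -6.1  11. ]
 blue [499.7 238.9] [49.3 92.4] 3121.5 [844.5 362.4  11. ]
 blue [507.3 187.8] [7.9 9.2] 49.5 [776.5 585.4  11. ]
 blue [447.   94.8] [11.3 12.9] 105
[... 469 characters left out ...]
7.2] 7676.5 [860.1 360.1  11. ]
 blue [280.8 238.8] [13.3 20.7] 141.5 [632.2 -18.5  11. ]
 blue [395.8 215.6] [10.6 20.4] 131.5 [ 428.7 -227.1   11. ]
 blue [333.4 198.9] [10.2 18.7] 108.5 [ 597.6 -262.9   11. ]
 blue [425.7 194.1] [ 3.7 16.7] 41.5 [ 387.5 -382.9   11. ]
 blue [268.  105.7] [109.4 152.3] 399.0 [ 1153.2 -1043.4    11. ]
 blue [265.6 146.6] [ 8.7 20.6] 132.5 [ 934.9 -570.    11. ]
wrist
 teal [192.4  11.7] [29.4 66.1] 1297.0 [432.9 193.7  12. ]
 blue [361.  438.6] [35.1 46.7] 460.0 [ 601.  -278.1   11. ]
 blue [270.8 386. ] [28.8 81.3] 82.0 [ 490.7 -202.    11. ]
 blue [401.4 245.7] [41.8 45.1] 300.5 [636.8 -27.8  11. ]
 blue [218.9 224.5] [41.8 44.2] 397.5 [442.6  -4.7  11. ]
```

View pics/sc1.png

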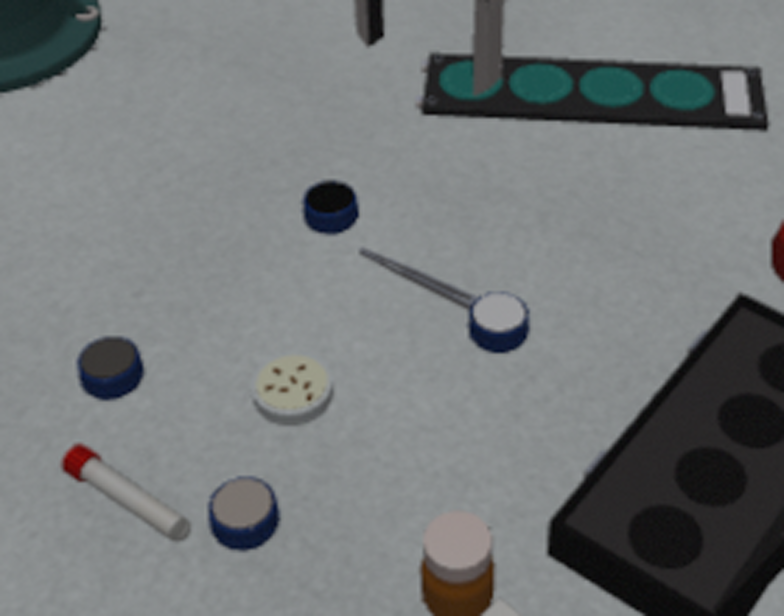

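View pics/sd1.png

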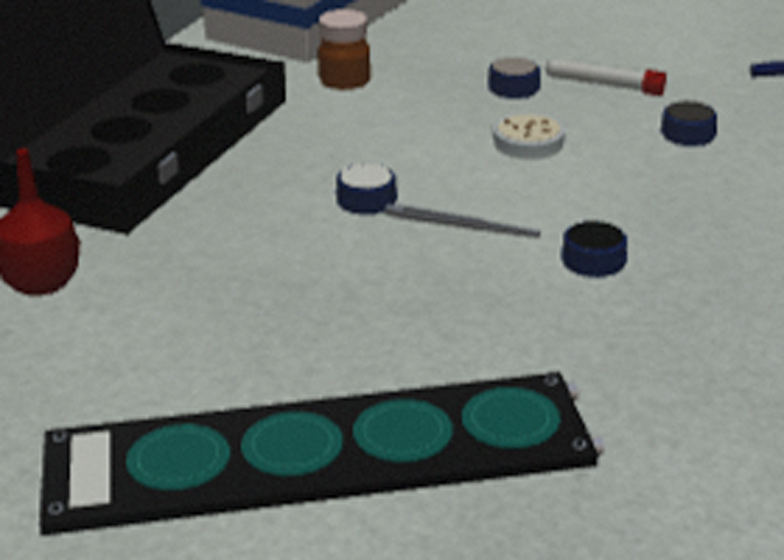

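```bash
cat >> h.py <<'E'
def faces(c,amin=40,amax=6000):
    """ellipses of puck faces: inside hull of blue ring, not blue"""
    hsv=cv2.cvtColor(c["pixels"],cv2.COLOR_RGB2HSV); out=[]
    blue=((abs(hsv[:,:,0].astype(int)-115)<18)&(hsv[:,:,1]>85)).astype(np.uint8)
    for k in cv2.findContours(blue,cv2.RETR_EXTERNAL,cv2.CHAIN_APPROX_NONE)[0]:
        if cv2.contourArea(k)<amin or cv2.contourArea(k)>amax or len(k)<6: continue
        m=np.zeros_like(blue); cv2.drawContours(m,[cv2.convexHull(k)],-1,1,-1)
        f=m&(1-blue); f=cv2.morphologyEx(f,cv2.MORPH_OPEN,np.ones((3,3),np.uint8))
        b=sorted(blobs(c,f,20),key=lambda t:-t[1])
        if b:
            e=b[0][0]; g=c["pixels"][int(e[0][1])-1:int(e[0][1])+2,int(e[0][0])-1:int(e[0][0])+2].mean()
            out.append((np.array(e[0]),np.array(e[1]),g))
    return out
E
python3 - <<'E'
from h import *
C={n:cam(n) for n in ["scene","side"]}
A,B=C["scene"],C["side"]
est={"white":(634,-24),"black":(445,-3),"dark":(430,-233),"light":(599,-270)}
for nm,(x,y) in est.items():
    r=[]
    for c in (A,B):
        p=proj(c,[x,y,22.]); f=min(faces(c),key=lambda f:np.hypot(*(f[0]-p))); r.append(f)
    X=tri(A,r[0][0],B,r[1][0]); print(nm,X.round(1),[ (q[0].round(1),q[1].round(1),round(q[2])) for q in r],onz(A,r[0][0],22).round(1),onz(B,r[1][0],22).round(1))
def teal(c):
    hsv=cv2.cvtColor(c["pixels"],cv2.COLOR_RGB2HSV)
    return [e[0] for e,a in blobs(c,(abs(hsv[:,:,0].astype(int)-85)<12)&(hsv[:,:,1]>90)&(hsv[:,:,2]>60),100)]
for i,(x,y) in enumerate([(600,317),(545,281),(489,245),(433,209)]):
    r=[min(teal(c),key=lambda e:np.hypot(*(np.array(e)-proj(c,[x,y,12.])))) for c in (A,B)]
    print("pad",i+1,tri(A,r[0],B,r[1]).round(1))
# tube and dish, tweezers by hand points from enlarged pics
s=lambda u,v:(160+u/2.8,180+v/2.8); d=lambda u,v:(150+u/2.8,170+v/2.8)
for nm,p,q in [("tubecap",(68,460),(665,82)),("tuberound",(184,530),(548,68)),("dish top",(293,381),(529,126)),("tweez tip",(360,250),(538,233)),("tweez end",(472,302),(390,208))]:
    print(nm,tri(A,s(*p),B,d(*q)).round(1))
E
```

```text
white [635.5 -31.   14.7] [(array([336.5, 294.2]), array([ 7.1, 17.8]), 157), (array([281.7, 234.5]), array([ 4.4, 16.1]), 176)] [639.4 -36.6  22. ] [629.7 -18.3  22. ]
black [447.   -6.1  18. ] [(array([277.7, 251.6]), array([ 6.4, 14.6]), 12), (array([361.4, 254.6]), array([ 6.1, 17.6]), 22)] [449.8  -9.3  22. ] [445.4   1.   22. ]
dark [ 456.8 -201.   -54.6] [(array([198.2, 309.5]), array([ 8.4, 19.9]), 55), (array([361.4, 254.6]), array([ 6.1, 17.6]), 22)] [ 436.6 -243.8   22. ] [445.4   1.   22. ]
light [ 657.7 -224.9  -53.4] [(array([246.3, 363.9]), array([ 8. , 20.6]), 116), (array([281.7, 234.5]), array([ 4.4, 16.1]), 176)] [ 609.  -281.3   22. ] [629.7 -18.3  22. ]
pad 1 [599.9 317.1  10.2]
pad 2 [544.7 281.1  10.1]
pad 3 [489.2 245.2  10.1]
pad 4 [433.1 208.1   9.5]
tubecap [ 471.9 -315.5    9.4]
tuberound [ 579.4 -307.4    9. ]
dish top [ 552.4 -170.3   14.9]
tweez tip [494.  -24.1   1.6]
tweez end [608.  -16.5   4. ]
```

```bash
python3 - <<'E'
from h import *
c=cam("wrist"); o,d=ray(c,(319,243)); s=get_state()
R=cv2.Rodrigues(np.array(c["rvec"]))[0]
from scipy.spatial.transform import Rotation as Ro
T=Ro.from_quat(s["tcp_rot"]).as_matrix()
print("cam-tcp world",(o-s["ee_pos"]).round(1),"tool",(T.T@(o-s["ee_pos"])).round(1),"centre on table",onz(c,(319,243),22).round(1),"yaw",np.degrees(np.arctan2(T[1,1],T[0,1])))
g=cv2.cvtColor(c["pixels"],cv2.COLOR_RGB2HSV)
for nm,u,v in [("w",401,246),("b",219,225)]:
    print(nm,g[v-24:v+25:4,u],)
E
```

```text
cam-tcp world [ -1.5  74.2 160.2] tool [  74.2   -1.5 -160.2] centre on table [548.7 -22.1  22. ] yaw -0.0016242907909490845
w [[111 106  77]
 [113 174  72]
 [109  24 177]
 [109  24 178]
 [108  24 177]
 [109  23 177]
 [108  24 177]
 [109  24 178]
 [109  23 178]
 [109  23 177]
 [109  23 177]
 [112 142  90]
 [ 99  22 164]]
b [[113  90  68]
 [112 169  77]
 [120  22  23]
 [ 60  11  23]
 [120  46  22]
 [  0  10  25]
 [120  46  22]
 [  0   0  26]
 [ 90  35  22]
 [ 80  38  20]
 [ 80  40  19]
 [113 139  57]
 [ 99  21 159]]
```

```bash
python3 -m pendant '[{"dx":0.6,"dy":-1,"wz":-1,"gripper":-1},{"dx":0.6,"dy":-1,"wz":-1,"gripper":-1},{"dx":0.6,"dy":-1,"wz":-1,"gripper":-1},{"dx":0.2,"dy":-1,"wz":-1,"gripper":-1},{"dx":0,"dy":0,"wz":-1,"gripper":-1}]' 25
```

```text
validation failed for argument at $[0]...
```

```bash
python3 -m pendant '[{"dx":0.6,"dy":-0.3,"dz":0,"wx":0,"wy":0,"wz":-1,"gripper":-1},{"dx":0.6,"dy":-0.3,"dz":0,"wx":0,"wy":0,"wz":-1,"gripper":-1},{"dx":0.6,"dy":-0.3,"dz":0,"wx":0,"wy":0,"wz":-1,"gripper":-1},{"dx":0.6,"dy":-0.3,"dz":0,"wx":0,"wy":0,"wz":-1,"gripper":-1},{"dx":0.6,"dy":0,"dz":0,"wx":0,"wy":0,"wz":-1,"gripper":-1}]' 25
```

```text
time_s: 0.95
ee_pos: [626.2, -30.7, 225.5]
tcp_rot: [0.89, 0.457, 0.0, 0.0]
force: [0.3, 0.4, -0.0]
width: 1.001
```

```bash
python3 -m pendant '[{"dx":0.3,"dy":0.2,"dz":-0.8,"wx":0,"wy":0,"wz":-1,"gripper":-1},{"dx":0,"dy":0,"dz":-0.8,"wx":0,"wy":0,"wz":-1,"gripper":-1},{"dx":0,"dy":0,"dz":-0.8,"wx":0,"wy":0,"wz":-1,"gripper":-1},{"dx":0,"dy":0,"dz":-0.8,"wx":0,"wy":0,"wz":0,"gripper":-1},{"dx":0,"dy":0,"dz":0,"wx":0,"wy":0,"wz":0,"gripper":-1}]' 25
cat >> h.py <<'E'
from scipy.spatial.transform import Rotation as Ro
def yaw(s):
    T=Ro.from_quat(s["tcp_rot"]).as_matrix(); return np.degrees(np.arctan2(T[1,1],T[0,1])), T[:,2]
E
python3 - <<'E'
from h import *
c=cam("wrist"); save("w1",c["pixels"]); s=get_state(); print(s["ee_pos"],yaw(s))
E
```

```text
time_s: 1.45
ee_pos: [636.4, -26.2, 142.9]
tcp_rot: [0.96, 0.281, 0.001, 0.002]
force: [-0.2, 0.3, -0.2]
width: 0.998
[637.28917077 -26.33965848 144.87528162] (np.float64(-57.34907654864138), array([ 0.00581244, -0.00321056, -0.99997795]))
```

View pics/w1.png

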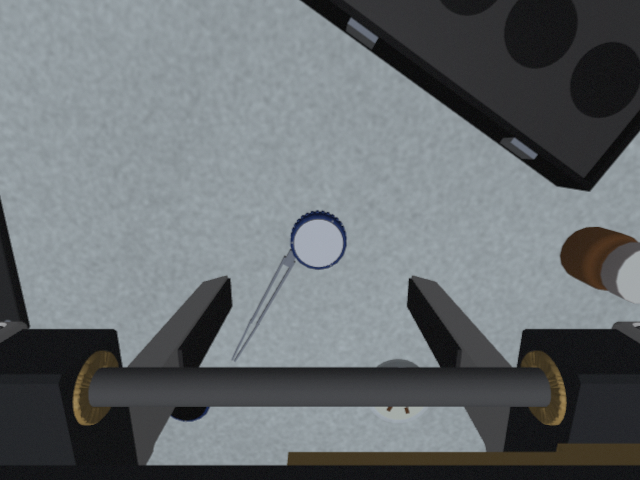

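```bash
cat >> h.py <<'E'
def facew(c,guess,rad=40):
    """wrist view: puck face = dark/bright non-blue disc enclosed by blue ring near guess px"""
    hsv=cv2.cvtColor(c["pixels"],cv2.COLOR_RGB2HSV)
    blue=((abs(hsv[:,:,0].astype(int)-114)<12)&(hsv[:,:,1]>70)).astype(np.uint8)
    m=np.zeros_like(blue); cv2.circle(m,(int(guess[0]),int(guess[1])),rad,1,-1); b=blue&m
    b=cv2.morphologyEx(b,cv2.MORPH_CLOSE,np.ones((3,3),np.uint8))
    ks,h=cv2.findContours(b,cv2.RETR_CCOMP,cv2.CHAIN_APPROX_NONE)
    holes=[k for k,hh in zip(ks,h[0]) if hh[3]>=0 and cv2.contourArea(k)>100]
    if not holes: return None
    k=max(holes,key=cv2.contourArea); return cv2.fitEllipse(k)
E
python3 - <<'E'
from h import *
c=cam("wrist"); e=facew(c,(319,243)); print(e)
X=onz(c,e[0],22); print("white",X)
save("w1z",c["pixels"],(230,190,400,290),4)
for p in [(290,256),(235,358)]:
    Y=onz(c,p,3); print(Y,np.degrees(np.arctan2(Y[1]-X[1],Y[0]-X[0])),np.hypot(*(Y-X)[:2]))
E
```

```text
((317.08355712890625, 243.1557159423828), (49.05501937866211, 50.588470458984375), 87.63465118408203)
white [635.4241489  -26.13716261  22.        ]
[608.72669204 -15.12247641   3.        ] 157.58021158637516 28.880400183682507
[495.15485318 -23.84818812   3.        ] 179.06510588890552 140.28797070987852
```

View pics/w1z.png

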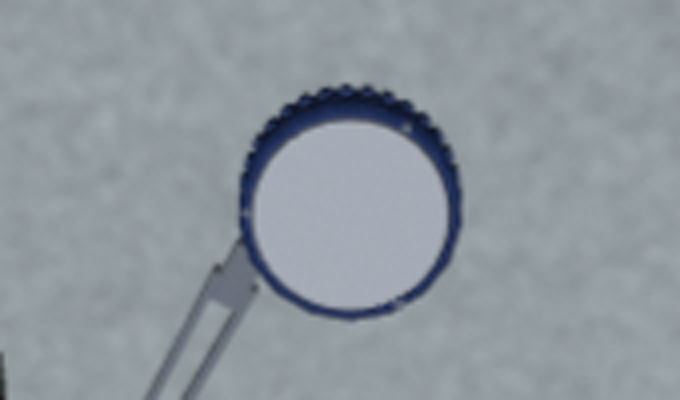

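```bash
cat > base.py <<'E'
E
python3 - <<'E'
from h import *
import pickle
c=cam("wrist"); pickle.dump(dict(P=c["P"],e=facew(c,(319,243))[0]),open("v1.pkl","wb"))
E
python3 -m pendant '[{"dx":0,"dy":0,"dz":-0.2,"wx":0,"wy":0,"wz":-1,"gripper":-1},{"dx":0,"dy":0,"dz":-0.2,"wx":0,"wy":0,"wz":-1,"gripper":-1},{"dx":0,"dy":0,"dz":-0.3,"wx":0,"wy":0,"wz":-1,"gripper":-1},{"dx":0,"dy":0,"dz":-0.3,"wx":0,"wy":0,"wz":-1,"gripper":-0.3},{"dx":0,"dy":0,"dz":-0.4,"wx":0,"wy":0,"wz":-0.6,"gripper":-0.3}]' 25
python3 - <<'E'
from h import *
import pickle
c=cam("wrist"); save("w2",c["pixels"]); s=get_state(); print(s["ee_pos"],yaw(s),s["width"])
v=pickle.load(open("v1.pkl","rb")); e=facew(c,(319,230),60); print(e)
print(tri(v,v["e"],c,e[0]),onz(c,e[0],22))
E
```

```text
time_s: 2.1
ee_pos: [645.1, -27.4, 125.8]
tcp_rot: [1.0, -0.002, 0.014, 0.008]
force: [0.1, 0.5, 0.2]
width: 0.867
[644.21635786 -27.30742081 123.71731324] (np.float64(-90.29020146212068), array([ 0.02524421, -0.0161065 , -0.99955155])) 0.8196983401534469Traceback (most recent call last):
  File "<stdin>", line 3, in <module>
TypeError: 'NoneType' object is not subscriptable
Traceback (most recent call last):
FileNotFoundError: [Errno 2] No such file or directory: 'v1.pkl'
```

View pics/w2.png

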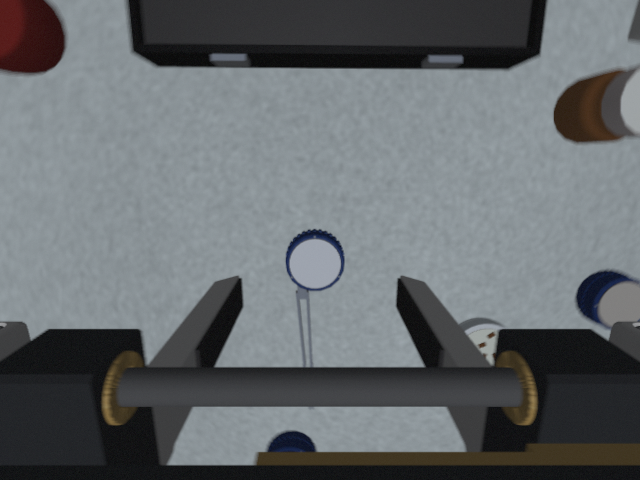

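```bash
cat >> h.py <<'E'
def facew(c,guess,rad=None):
    hsv=cv2.cvtColor(c["pixels"],cv2.COLOR_RGB2HSV)
    blue=((abs(hsv[:,:,0].astype(int)-113)<14)&(hsv[:,:,1]>60)&(hsv[:,:,2]<150)).astype(np.uint8)
    blue=cv2.dilate(blue,np.ones((3,3),np.uint8))
    n,lab=cv2.connectedComponents(1-blue,connectivity=4)
    l=lab[int(guess[1]),int(guess[0])]
    if l==0: return None
    k=max(cv2.findContours((lab==l).astype(np.uint8),cv2.RETR_EXTERNAL,cv2.CHAIN_APPROX_NONE)[0],key=cv2.contourArea)
    e=cv2.fitEllipse(k); return e if e[1][1]<120 else None
def rep():
    s=get_state(); y,z=yaw(s); w=np.cross(z,[0,0,-1.])/0.12
    print("t",s["time_s"],"pos",s["ee_pos"].round(1),"yaw",round(float(y),1),"tiltfix wx,wy",w[:2].round(2),"width",round(s["width"]*94,1),"F",s["force"].round(1)); return s
E
python3 - <<'E'
from h import *
import pickle
c=cam("wrist"); rep(); e=facew(c,(315,263)); print(e,onz(c,e[0],22)); pickle.dump(dict(P=c["P"],e=e[0]),open("v1.pkl","wb"))
E
python3 -m pendant '[{"dx":-0.3,"dy":0,"dz":-0.8,"wx":0.13,"wy":0.2,"wz":0,"gripper":-0.3},{"dx":0,"dy":0,"dz":-0.8,"wx":0,"wy":0,"wz":0,"gripper":-0.3},{"dx":0,"dy":0,"dz":0,"wx":0,"wy":0,"wz":0,"gripper":-0.3},{"dx":0,"dy":0,"dz":0,"wx":0,"wy":0,"wz":0,"gripper":-0.3},{"dx":0,"dy":0,"dz":0,"wx":0,"wy":0,"wz":0,"gripper":-0.3}]' 25
python3 - <<'E'
from h import *
import pickle
c=cam("wrist"); save("w3",c["pixels"]); rep()
v=pickle.load(open("v1.pkl","rb")); e=facew(c,(315,240)); print(e)
if e: print(tri(v,v["e"],c,e[0]),onz(c,e[0],22))
E
```

```text
t 2.2 pos [643.9 -27.3 123.8] yaw -90.0 tiltfix wx,wy [0.13 0.2 ] width 73.5 F [-0.1  0.5  0.3]
((314.9448547363281, 263.0339050292969), (47.45735549926758, 49.43048095703125), 89.32128143310547) [635.04697036 -26.1515787   22.        ]
time_s: 2.7
ee_pos: [636.9, -27.8, 85.4]
tcp_rot: [1.0, 0.003, 0.001, -0.001]
force: [-0.0, 0.2, -0.1]
width: 0.649
t 2.75 pos [637.2 -27.9  85.8] yaw -89.6 tiltfix wx,wy [-0.01  0.03] width 61.2 F [-0.1 -1.   0.1]
((315.97332763671875, 266.512939453125), (55.27634811401367, 58.12406539916992), 91.92524719238281)
[633.40299646 -26.13030195  16.41405231] [635.27120517 -26.13938919  22.        ]
```

View pics/w3.png

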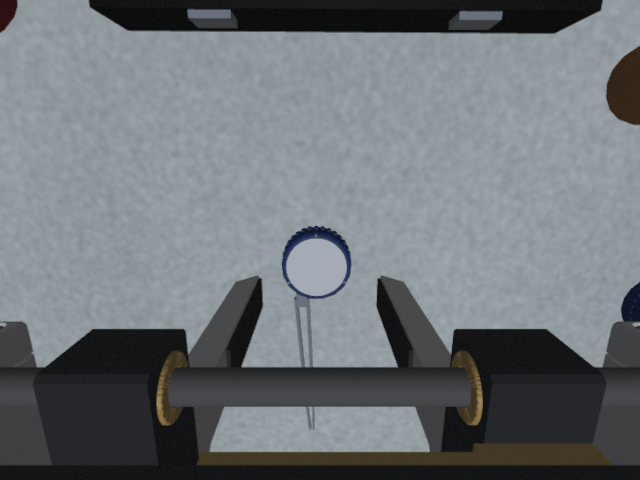

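```bash
python3 -m pendant '[{"dx":-0.08,"dy":0.07,"dz":-0.6,"wx":0,"wy":0,"wz":0,"gripper":-0.3},{"dx":0,"dy":0,"dz":-0.6,"wx":0,"wy":0,"wz":0,"gripper":-0.3},{"dx":0,"dy":0,"dz":-0.6,"wx":0,"wy":0,"wz":0,"gripper":-0.3},{"dx":0,"dy":0,"dz":-0.5,"wx":0,"wy":0,"wz":0,"gripper":-0.3},{"dx":0,"dy":0,"dz":0,"wx":0,"wy":0,"wz":0,"gripper":-0.3}]' 25
python3 - <<'E'
from h import *
c=cam("wrist"); save("w4",c["pixels"]); rep()
W=cv2.imread("pics/wrist0.png")[:,:,::-1].copy()
K=c["K"];P0=K@np.c_[cv2.Rodrigues(np.array([-2.88140080e+00,-3.43313127e-04,1.10749092e-03]))[0],np.array([-548.09531943,-27.15478886,390.31180699])]
e0=facew(dict(pixels=W),(401,247)); import pickle; v=pickle.load(open("v1.pkl","rb"))
print(e0,tri(dict(P=P0),e0[0],v,v["e"]))
E
```

```text
time_s: 3.25
ee_pos: [634.8, -25.8, 24.1]
tcp_rot: [1.0, 0.003, 0.002, -0.001]
force: [0.3, -0.4, 0.0]
width: 0.652
t 3.3 pos [635.3 -25.8  25. ] yaw -89.6 tiltfix wx,wy [-0.01  0.05] width 61.1 F [0.4 0.6 0.2]
((402.8729248046875, 246.98968505859375), (33.47566604614258, 36.08748245239258), 62.45711135864258) [635.14600588 -26.07136086  22.18449268]
```

View pics/w4.png

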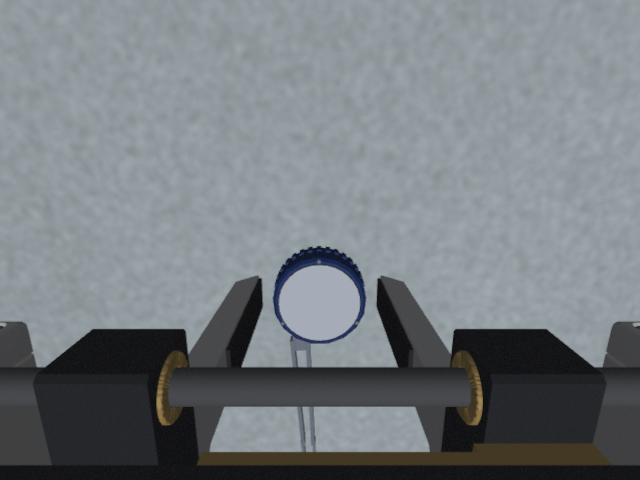

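Two wrist views put the face at z = 22.2. The white puck is at (320,303), centred between the fingers and clear of the tweezers, so I'll close the gripper.

```bash
python3 -m pendant '[{"dx":0,"dy":0,"dz":0,"wx":0,"wy":0,"wz":0,"gripper":0.4},{"dx":0,"dy":0,"dz":0,"wx":0,"wy":0,"wz":0,"gripper":0.4},{"dx":0,"dy":0,"dz":0,"wx":0,"wy":0,"wz":0,"gripper":0.4},{"dx":0,"dy":0,"dz":0,"wx":0,"wy":0,"wz":0,"gripper":0.4},{"dx":0,"dy":0,"dz":0.3,"wx":0,"wy":0,"wz":0,"gripper":0.4}]' 25
python3 - <<'E'
from h import *
c=cam("wrist"); save("w5",c["pixels"]); s=rep(); e=facew(c,(319,303)); X=onz(c,e[0],s["ee_pos"][2]-3); print(e[0],X-s["ee_pos"], Ro.from_quat(s["tcp_rot"]).as_matrix().T@(X-s["ee_pos"]))
E
```

```text
time_s: 3.8
ee_pos: [635.6, -25.9, 33.0]
tcp_rot: [1.0, 0.003, 0.003, -0.001]
force: [0.1, -0.6, -1.5]
width: 0.48
t 3.85 pos [637.1 -26.1  35.5] yaw -89.6 tiltfix wx,wy [-0.    0.08] width 45.0 F [ 0.9 -0.2 -0.1]
(319.10211181640625, 303.13409423828125) [-0.79039825 -0.20990486 -3.        ] [-0.82097439  0.20596378  2.99205104]
```

View pics/w5.png

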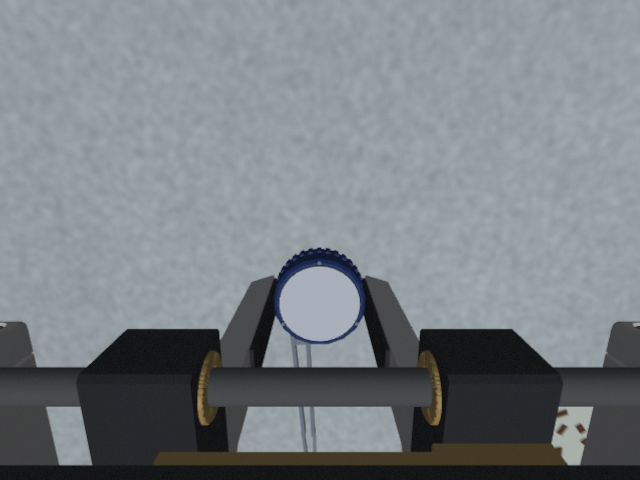

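```bash
python3 -m pendant '[{"dx":0,"dy":0,"dz":1,"wx":0,"wy":0.05,"wz":0,"gripper":0.4},{"dx":0,"dy":0.5,"dz":1,"wx":0,"wy":0,"wz":0,"gripper":0.4},{"dx":0,"dy":1,"dz":0.6,"wx":0,"wy":0,"wz":1,"gripper":0.4},{"dx":-0.2,"dy":1,"dz":0,"wx":0,"wy":0,"wz":1,"gripper":0.4},{"dx":-0.2,"dy":1,"dz":0,"wx":0,"wy":0,"wz":1,"gripper":0.4}]' 25
python3 -m pendant '[{"dx":-0.2,"dy":1,"dz":0,"wx":0,"wy":0,"wz":1,"gripper":0.4},{"dx":-0.2,"dy":1,"dz":0,"wx":0,"wy":0,"wz":0.5,"gripper":0.4},{"dx":-0.2,"dy":1,"dz":0,"wx":0,"wy":0,"wz":0,"gripper":0.4},{"dx":-0.2,"dy":1,"dz":0,"wx":0,"wy":0,"wz":0,"gripper":0.4},{"dx":0,"dy":0,"dz":0,"wx":0,"wy":0,"wz":0,"gripper":0.4}]' 25
python3 -c "
from h import *
rep()"
```

```text
time_s: 4.35
ee_pos: [628.5, 60.0, 106.8]
tcp_rot: [0.983, 0.186, 0.005, 0.001]
force: [-0.8, 0.1, -1.1]
width: 0.483
time_s: 4.85
ee_pos: [608.6, 167.1, 112.4]
tcp_rot: [0.96, 0.279, 0.009, 0.0]
force: [0.2, -0.6, 0.0]
width: 0.474
t 4.85 pos [608.6 167.1 112.4] yaw -57.5 tiltfix wx,wy [-0.04  0.15] width 44.5 F [ 0.2 -0.6  0. ]
```

```bash
python3 -m pendant '[{"dx":-0.2,"dy":1,"dz":0.8,"wx":-0.04,"wy":0.14,"wz":0,"gripper":0.4},{"dx":-0.6,"dy":1,"dz":0.8,"wx":0,"wy":0,"wz":0,"gripper":0.4},{"dx":-0.6,"dy":0.5,"dz":0,"wx":0,"wy":0,"wz":0,"gripper":0.4},{"dx":0,"dy":0,"dz":0,"wx":0,"wy":0,"wz":0,"gripper":0.4},{"dx":0,"dy":0,"dz":0,"wx":0,"wy":0,"wz":0,"gripper":0.4}]' 25
python3 - <<'E'
from h import *
c=cam("wrist"); save("w6",c["pixels"]); s=rep()
hsv=cv2.cvtColor(c["pixels"],cv2.COLOR_RGB2HSV)
for e,a in blobs(c,(abs(hsv[:,:,0].astype(int)-85)<12)&(hsv[:,:,1]>90)&(hsv[:,:,2]>40),300): print(np.round(e[0],1),np.round(e[1],1),a,onz(c,e[0],12).round(1))
e=facew(c,(319,303)); X=onz(c,e[0],s["ee_pos"][2]-3); print(e[0],Ro.from_quat(s["tcp_rot"]).as_matrix().T@(X-s["ee_pos"]))
E
```

```text
time_s: 5.35
ee_pos: [572.8, 228.2, 153.4]
tcp_rot: [0.96, 0.279, 0.0, 0.002]
force: [-0.3, 0.4, -1.2]
width: 0.478
t 5.4 pos [572.6 228.1 153. ] yaw -57.7 tiltfix wx,wy [0.03 0.01] width 45.2 F [-0.4 -0.5 -1.1]
[273.5 356.9] [23.5 27.3] 418.0 [450.5 201.2  12. ]
[237.7 292.2] [29.3 59.2] 960.5 [489.8 261.6  12. ]
[247.4 230.5] [65.8 69.5] 3594.0 [543.9 282.2  12. ]
[242.6 151.1] [71.4 76. ] 4256.0 [599.3 317.9  12. ]
(319.0816650390625, 303.07525634765625) [-0.35251811 -0.392572    2.99906319]
```

View pics/w6.png

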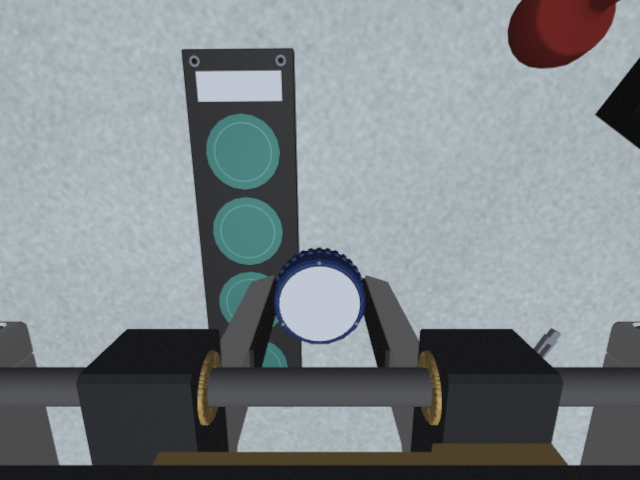

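```bash
python3 -m pendant '[{"dx":0.3,"dy":1,"dz":-0.5,"wx":0,"wy":0,"wz":0,"gripper":0.4},{"dx":0.3,"dy":1,"dz":-0.5,"wx":0,"wy":0,"wz":0,"gripper":0.4},{"dx":0.3,"dy":1,"dz":-0.5,"wx":0,"wy":0,"wz":0,"gripper":0.4},{"dx":0.2,"dy":0.6,"dz":-0.5,"wx":0,"wy":0,"wz":0,"gripper":0.4},{"dx":0,"dy":0,"dz":-0.4,"wx":0,"wy":0,"wz":0.05,"gripper":0.4}]' 25
python3 - <<'E'
from h import *
c=cam("wrist"); save("w7",c["pixels"]); s=rep()
e=facew(c,(319,303)); X=onz(c,e[0],s["ee_pos"][2]-3); print(e[0],Ro.from_quat(s["tcp_rot"]).as_matrix().T@(X-s["ee_pos"]),X)
E
```

```text
time_s: 5.9
ee_pos: [604.1, 312.4, 88.0]
tcp_rot: [0.961, 0.276, -0.001, 0.004]
force: [-0.6, 0.5, -1.2]
width: 0.477
t 5.95 pos [602.8 310.8  85.6] yaw -57.9 tiltfix wx,wy [ 0.09 -0.03] width 45.2 F [-1.1 -0.9 -2.5]
(319.0782775878906, 303.0637512207031) [ 0.40219373 -0.97332497  2.98957164] [602.59595537 311.85563546  82.55125056]
```

View pics/w7.png

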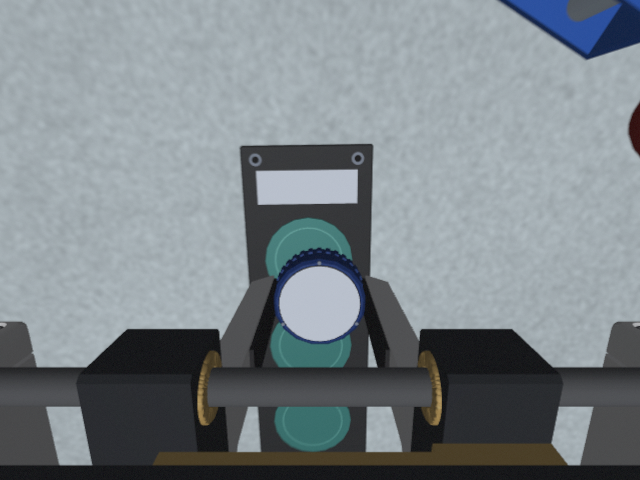

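```bash
python3 -m pendant '[{"dx":-0.13,"dy":0.24,"dz":-0.5,"wx":0.08,"wy":-0.03,"wz":0.05,"gripper":0.4},{"dx":0,"dy":0,"dz":-0.5,"wx":0,"wy":0,"wz":0,"gripper":0.4},{"dx":0,"dy":0,"dz":-0.4,"wx":0,"wy":0,"wz":0,"gripper":0.4},{"dx":0,"dy":0,"dz":0,"wx":0,"wy":0,"wz":0,"gripper":0.4},{"dx":0,"dy":0,"dz":0,"wx":0,"wy":0,"wz":0,"gripper":0.4}]' 25
python3 - <<'E'
from h import *
c=cam("wrist"); save("w8",c["pixels"],(160,120,480,360),2.5); s=rep()
e=facew(c,(319,303)); X=onz(c,e[0],s["ee_pos"][2]-3); print(e[0],X)
for n in ("side","scene"):
    d=cam(n); save("s8"+n,d["pixels"],(130,230,370,410) if n=="side" else (260,100,480,265),3.3)
E
```

```text
time_s: 6.45
ee_pos: [599.8, 309.6, 46.7]
tcp_rot: [0.961, 0.276, -0.002, 0.002]
force: [1.0, 0.1, -0.9]
width: 0.48
t 6.5 pos [599.7 309.6  46.7] yaw -57.9 tiltfix wx,wy [ 0.05 -0.03] width 45.1 F [ 0.4  0.2 -1.1]
(319.0778503417969, 303.0601501464844) [599.21688587 309.6344534   43.69226675]
```

View pics/w8.png

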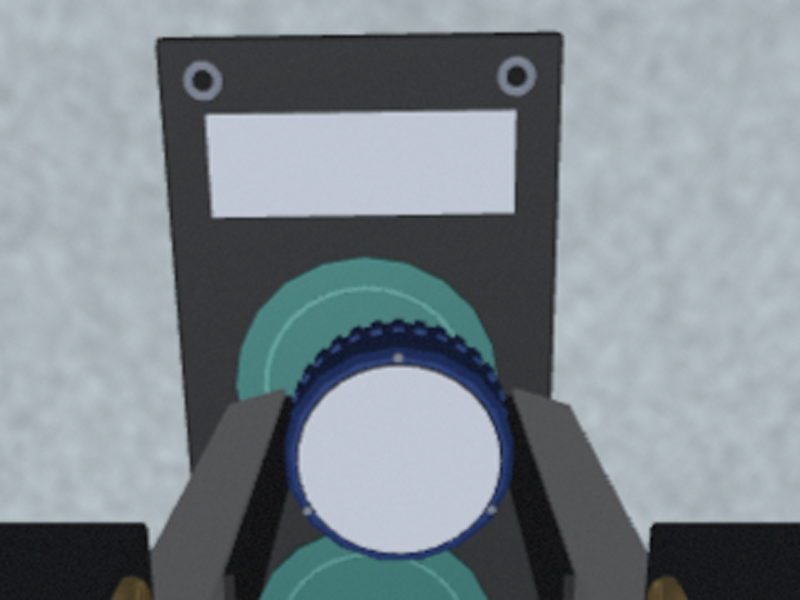

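View pics/s8side.png

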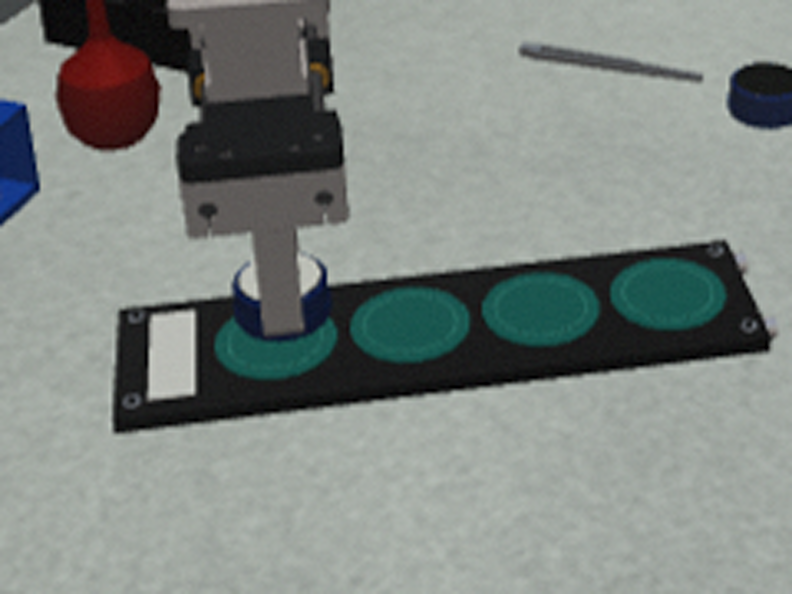

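```bash
python3 -m pendant '[{"dx":0,"dy":0.33,"dz":0,"wx":0.05,"wy":-0.03,"wz":0.1,"gripper":0.4},{"dx":0,"dy":0,"dz":0,"wx":0,"wy":0,"wz":0,"gripper":0.4},{"dx":0,"dy":0,"dz":0,"wx":0,"wy":0,"wz":0,"gripper":0.4},{"dx":0,"dy":0,"dz":0,"wx":0,"wy":0,"wz":0,"gripper":0.4},{"dx":0,"dy":0,"dz":0,"wx":0,"wy":0,"wz":0,"gripper":0.4}]' 25
cat > chk.py <<'E'
from h import *
import sys
s=rep(); c=cam("wrist"); save(sys.argv[1],c["pixels"],(160,120,480,360),2.5)
e=facew(c,(319,303)); X=onz(c,e[0],s["ee_pos"][2]-3); print("held puck",np.round(e[0],1),X.round(1))
# circle fits to pad outline: teal/blue-free outer boundary against dark carrier
hsv=cv2.cvtColor(c["pixels"],cv2.COLOR_RGB2HSV)
teal=((abs(hsv[:,:,0].astype(int)-85)<12)&(hsv[:,:,1]>80)&(hsv[:,:,2]>40)).astype(np.uint8)
teal=cv2.morphologyEx(teal,cv2.MORPH_CLOSE,np.ones((3,3),np.uint8))
dark=((hsv[:,:,1]<60)&(hsv[:,:,2]<90)).astype(np.uint8); nd=cv2.dilate(dark,np.ones((3,3),np.uint8))
for k in cv2.findContours(teal,cv2.RETR_EXTERNAL,cv2.CHAIN_APPROX_NONE)[0]:
    if cv2.contourArea(k)<300: continue
    p=[q for q in k[:,0] if nd[q[1],q[0]]]
    W=np.array([onz(c,q,12)[:2] for q in p])
    if len(W)<20: continue
    for _ in range(3):
        A=np.c_[W,np.ones(len(W))]; r=np.linalg.lstsq(A,(W**2).sum(1),rcond=None)[0]; cc=r[:2]/2; R=np.sqrt(r[2]+cc@cc)
        # fixed-radius refinement
        from scipy.optimize import least_squares
        f=least_squares(lambda q:np.hypot(*(W-q).T)-30,cc,loss="soft_l1"); res=abs(np.hypot(*(W-f.x).T)-30); 
        if (res<1.5).sum()<15: break
        W=W[res<1.5]
    print("pad circle free",cc.round(1),R.round(1),"R30",f.x.round(1),len(W))
E
python3 chk.py w9
```

```text
time_s: 7.1
ee_pos: [601.1, 320.4, 50.0]
tcp_rot: [0.959, 0.283, 0.003, -0.001]
force: [-0.8, -0.8, -1.5]
width: 0.481
t 7.1 pos [601.1 320.4  50. ] yaw -57.1 tiltfix wx,wy [-0.03  0.05] width 45.2 F [-0.8 -0.8 -1.5]
held puck [319.1 303.1] [600.6 320.5  47. ]
pad circle free [489.3 247. ] 29.1 R30 [488.3 246.4] 83
pad circle free [543.  281.8] 29.0 R30 [544.1 282.4] 46
pad circle free [575.2 302.9] 29.7 R30 [575.5 303.2] 34
pad circle free [599.  317.9] 29.4 R30 [598.3 317.5] 123
```

View pics/w9.png

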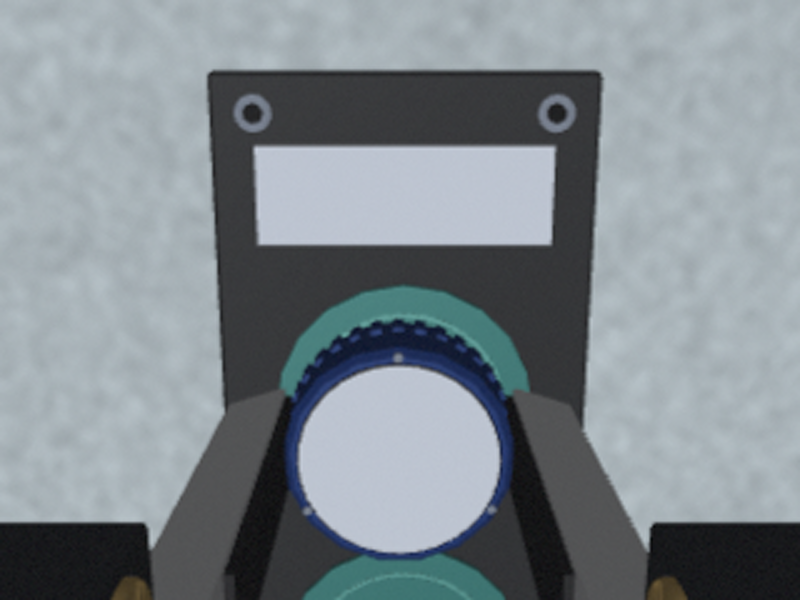

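```bash
python3 -m pendant '[{"dx":-0.06,"dy":-0.1,"dz":-0.2,"wx":-0.03,"wy":0.05,"wz":0,"gripper":0.4},{"dx":0,"dy":0,"dz":-0.1,"wx":0,"wy":0,"wz":0,"gripper":0.4},{"dx":0,"dy":0,"dz":0,"wx":0,"wy":0,"wz":0,"gripper":0.4},{"dx":0,"dy":0,"dz":0,"wx":0,"wy":0,"wz":0,"gripper":0.4},{"dx":0,"dy":0,"dz":0,"wx":0,"wy":0,"wz":0,"gripper":0.4}]' 25; python3 chk.py w10
```

```text
time_s: 7.65
ee_pos: [599.2, 317.2, 41.2]
tcp_rot: [0.959, 0.283, -0.001, 0.0]
force: [-0.8, 0.6, -0.7]
width: 0.48
t 7.65 pos [599.2 317.2  41.2] yaw -57.1 tiltfix wx,wy [ 0.01 -0.01] width 45.1 F [-0.8  0.6 -0.7]
held puck [319.1 303.1] [598.6 317.3  38.2]
pad circle free [489.1 246.9] 29.3 R30 [488.4 246.5] 76
pad circle free [543.3 281.9] 29.3 R30 [544.1 282.4] 51
pad circle free [577.8 304.8] 30.5 R30 [577.4 304.5] 35
pad circle free [599.  317.9] 29.4 R30 [598.3 317.5] 131
```

```bash
python3 -m pendant '[{"dx":0.02,"dy":0.02,"dz":-0.06,"wx":0,"wy":0,"wz":0,"gripper":0.4},{"dx":0,"dy":0,"dz":-0.05,"wx":0,"wy":0,"wz":0,"gripper":0.4},{"dx":0,"dy":0,"dz":-0.04,"wx":0,"wy":0,"wz":0,"gripper":0.4},{"dx":0,"dy":0,"dz":0,"wx":0,"wy":0,"wz":0,"gripper":0.4},{"dx":0,"dy":0,"dz":0,"wx":0,"wy":0,"wz":0,"gripper":0.4}]' 25; python3 chk.py w11|head -2
python3 - <<'E'
from h import *
for n in ("side",):
    d=cam(n); save("s11"+n,d["pixels"],(150,270,270,360),6.5)
E
```

```text
time_s: 8.2
ee_pos: [600.1, 317.9, 37.7]
tcp_rot: [0.959, 0.283, -0.001, 0.0]
force: [0.3, -0.4, -2.3]
width: 0.478
t 8.2 pos [600.1 317.9  37.7] yaw -57.1 tiltfix wx,wy [ 0.01 -0.01] width 45.0 F [ 0.3 -0.4 -2.3]
held puck [319.1 303.1] [599.5 318.   34.7]
```

View pics/s11side.png

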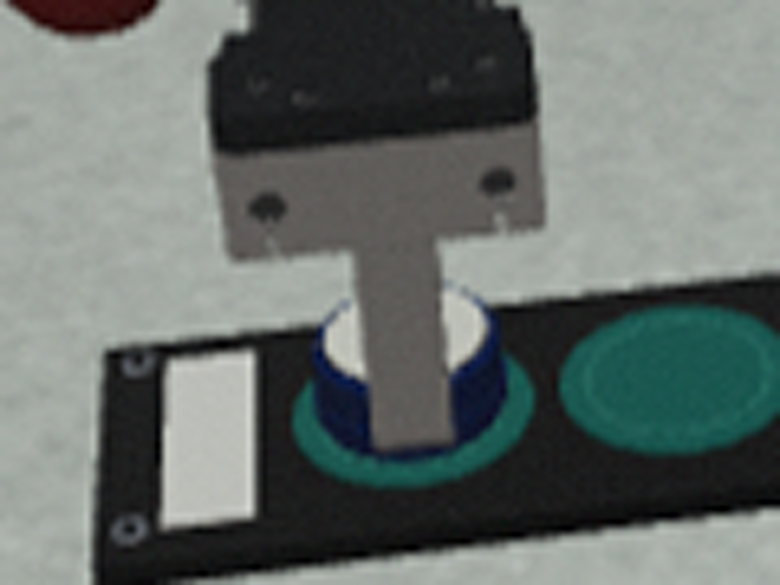

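```bash
python3 -m pendant '[{"dx":0,"dy":0,"dz":-0.04,"wx":0,"wy":0,"wz":0,"gripper":0.4},{"dx":0,"dy":0,"dz":0,"wx":0,"wy":0,"wz":0,"gripper":0.4},{"dx":0,"dy":0,"dz":-0.03,"wx":0,"wy":0,"wz":0,"gripper":0.4},{"dx":0,"dy":0,"dz":0,"wx":0,"wy":0,"wz":0,"gripper":0.4},{"dx":0,"dy":0,"dz":0,"wx":0,"wy":0,"wz":0,"gripper":0.4}]' 25
```

```text
time_s: 8.8
ee_pos: [600.4, 318.1, 37.6]
tcp_rot: [0.959, 0.283, 0.0, 0.0]
force: [0.2, -0.7, 1.3]
width: 0.479
```

```bash
python3 -m pendant '[{"dx":0,"dy":0,"dz":0,"wx":0,"wy":0,"wz":0,"gripper":-0.1},{"dx":0,"dy":0,"dz":0,"wx":0,"wy":0,"wz":0,"gripper":-0.3},{"dx":0,"dy":0,"dz":0.1,"wx":0,"wy":0,"wz":0,"gripper":-0.3},{"dx":0,"dy":0,"dz":0.6,"wx":0,"wy":0,"wz":0,"gripper":-0.3},{"dx":0,"dy":0,"dz":1,"wx":0,"wy":0,"wz":0,"gripper":-0.3}]' 25
python3 - <<'E'
from h import *
s=rep(); c=cam("wrist"); save("w12",c["pixels"])
e=facew(c,(319,290)); print(e, e and onz(c,e[0],34))
E
```

```text
time_s: 9.3
ee_pos: [597.8, 317.0, 76.5]
tcp_rot: [0.959, 0.283, -0.004, 0.001]
force: [0.1, 0.1, 0.1]
width: 0.65
t 9.3 pos [597.8 317.   76.5] yaw -57.1 tiltfix wx,wy [ 0.03 -0.07] width 61.1 F [0.1 0.1 0.1]
((319.9071350097656, 273.0885009765625), (62.844661712646484, 65.12874603271484), 90.29281616210938) [598.45451614 317.24993393  34.        ]
```

View pics/w12.png

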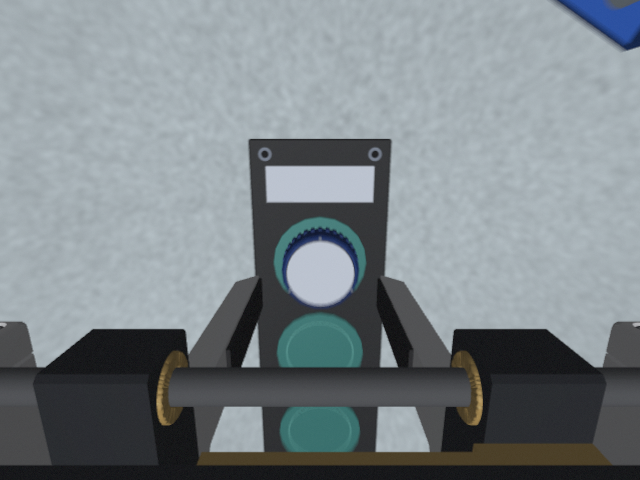

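```bash
R='' ; python3 -m pendant '[{"dx":0,"dy":0,"dz":1,"wx":0,"wy":-0.05,"wz":0,"gripper":-0.3},{"dx":0,"dy":-1,"dz":1,"wx":0,"wy":0,"wz":0,"gripper":-0.3},{"dx":0,"dy":-1,"dz":0.5,"wx":0,"wy":0,"wz":0,"gripper":-0.3},{"dx":0,"dy":-1,"dz":0,"wx":0,"wy":0,"wz":0,"gripper":-0.3},{"dx":0,"dy":-1,"dz":0,"wx":0,"wy":0,"wz":0,"gripper":-0.3}]' 25
python3 -m pendant '[{"dx":0,"dy":-1,"dz":0,"wx":0,"wy":0,"wz":0,"gripper":-0.3},{"dx":0,"dy":-1,"dz":0,"wx":0,"wy":0,"wz":0,"gripper":-0.3},{"dx":0,"dy":-1,"dz":0,"wx":0,"wy":0,"wz":0,"gripper":-0.3},{"dx":0,"dy":-1,"dz":0,"wx":0,"wy":0,"wz":0,"gripper":-0.3},{"dx":0,"dy":-1,"dz":0,"wx":0,"wy":0,"wz":0,"gripper":-0.3}]' 25
python3 -m pendant '[{"dx":0,"dy":-1,"dz":0,"wx":0,"wy":0,"wz":0,"gripper":-0.3},{"dx":0,"dy":-1,"dz":0,"wx":0,"wy":0,"wz":0,"gripper":-0.3},{"dx":0,"dy":-1,"dz":0,"wx":0,"wy":0,"wz":0,"gripper":-0.3},{"dx":0,"dy":-1,"dz":0,"wx":0,"wy":0,"wz":0,"gripper":-0.3},{"dx":0,"dy":-1,"dz":0,"wx":0,"wy":0,"wz":0,"gripper":-0.3}]' 25
python3 -c "
from h import *
rep()"
```

```text
time_s: 9.85
ee_pos: [603.0, 220.0, 155.9]
tcp_rot: [0.958, 0.286, 0.011, 0.001]
force: [-0.1, 0.4, -0.2]
width: 0.651
time_s: 10.35
ee_pos: [605.0, 90.5, 162.9]
tcp_rot: [0.958, 0.286, 0.017, 0.001]
force: [-0.4, -0.5, -0.1]
width: 0.65
time_s: 10.85
ee_pos: [606.5, -39.9, 168.8]
tcp_rot: [0.958, 0.286, 0.022, 0.003]
force: [0.8, -0.3, 0.6]
width: 0.647
t 10.85 pos [606.5 -39.9 168.8] yaw -56.7 tiltfix wx,wy [-0.05  0.37] width 60.8 F [ 0.8 -0.3  0.6]
```

```bash
python3 -m pendant '[{"dx":0,"dy":-1,"dz":-0.2,"wx":-0.05,"wy":0.35,"wz":0,"gripper":-0.3},{"dx":0,"dy":-1,"dz":-0.2,"wx":0,"wy":0,"wz":0,"gripper":-0.3},{"dx":0,"dy":-1,"dz":-0.2,"wx":0,"wy":0,"wz":0,"gripper":-0.3},{"dx":0,"dy":-1,"dz":-0.2,"wx":0,"wy":0,"wz":0,"gripper":-0.3},{"dx":0,"dy":-1,"dz":0,"wx":0,"wy":0,"wz":0,"gripper":-0.3}]' 25
python3 -m pendant '[{"dx":0,"dy":-1,"dz":-0.2,"wx":0,"wy":0,"wz":0,"gripper":-0.3},{"dx":0,"dy":-1,"dz":-0.2,"wx":0,"wy":0,"wz":0,"gripper":-0.3},{"dx":0,"dy":-1,"dz":-0.2,"wx":0,"wy":0,"wz":0,"gripper":-0.3},{"dx":0,"dy":-0.5,"dz":-0.2,"wx":0,"wy":0,"wz":0,"gripper":-0.3},{"dx":0,"dy":0,"dz":0,"wx":0,"wy":0,"wz":0,"gripper":-0.3}]' 25
python3 - <<'E'
from h import *
s=rep(); c=cam("wrist"); save("w13",c["pixels"])
E
```

```text
time_s: 11.35
ee_pos: [608.4, -170.8, 154.3]
tcp_rot: [0.958, 0.287, 0.005, 0.003]
force: [0.3, 0.5, -1.1]
width: 0.647
time_s: 11.85
ee_pos: [609.4, -265.8, 138.1]
tcp_rot: [0.959, 0.285, 0.009, 0.006]
force: [0.2, 0.6, 0.2]
width: 0.651
t 11.85 pos [ 609.4 -265.8  138.1] yaw -56.9 tiltfix wx,wy [0.06 0.17] width 61.2 F [0.2 0.6 0.2]
```

View pics/w13.png

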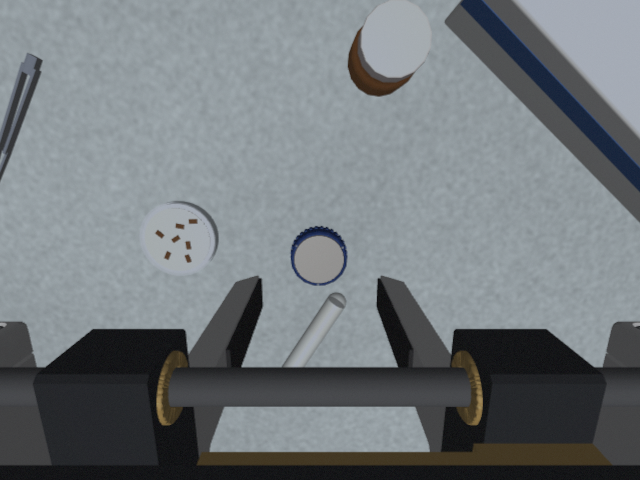

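```bash
python3 - <<'E'
from h import *
import pickle
s=rep(); c=cam("wrist"); e=facew(c,(319,259)); X=onz(c,e[0],22); print(e[0],X,(X-s["ee_pos"])/25)
pickle.dump(dict(P=c["P"],e=e[0]),open("v1.pkl","wb"))
E
```

```text
t 11.9 pos [ 609.7 -265.   138.6] yaw -56.9 tiltfix wx,wy [0.06 0.17] width 61.1 F [ 0.3  1.1 -0. ]
(318.9252014160156, 259.4825744628906) [ 600.35276607 -272.94809422   22.        ] [-0.37189835 -0.31649487 -4.66495398]
```

```bash
python3 -m pendant '[{"dx":-0.37,"dy":-0.31,"dz":-0.6,"wx":0.06,"wy":0.17,"wz":0,"gripper":-0.3},{"dx":0,"dy":0,"dz":-0.6,"wx":0,"wy":0,"wz":0,"gripper":-0.3},{"dx":0,"dy":0,"dz":-0.6,"wx":0,"wy":0,"wz":0,"gripper":-0.3},{"dx":0,"dy":0,"dz":-0.6,"wx":0,"wy":0,"wz":0,"gripper":-0.3},{"dx":0,"dy":0,"dz":0,"wx":0,"wy":0,"wz":0,"gripper":-0.3}]' 25
cat > pk.py <<'E'
from h import *
import pickle,sys
s=rep(); c=cam("wrist"); save(sys.argv[1],c["pixels"]); v=pickle.load(open("v1.pkl","rb"))
e=facew(c,(float(sys.argv[2]),float(sys.argv[3]))); X=onz(c,e[0],22); print(np.round(e[0],1),X.round(1),"tri",tri(v,v["e"],c,e[0]).round(1),"move",((X-s["ee_pos"]+[0,0,3])/25).round(2))
E
python3 pk.py w14 319 270
```

```text
time_s: 12.45
ee_pos: [599.8, -267.7, 73.6]
tcp_rot: [0.958, 0.288, -0.0, -0.002]
force: [-0.3, 0.4, -0.6]
width: 0.651
t 12.45 pos [ 599.8 -267.7   73.6] yaw -56.5 tiltfix wx,wy [-0.03 -0.02] width 61.2 F [-0.3  0.4 -0.6]
[327.7 273.5] [ 600.3 -273.1   22. ] tri [ 600.8 -272.7   23.9] move [ 0.02 -0.22 -1.94]
```

```bash
python3 -m pendant '[{"dx":0.02,"dy":-0.2,"dz":-0.4,"wx":-0.02,"wy":-0.02,"wz":0,"gripper":-0.3},{"dx":0,"dy":0,"dz":-0.5,"wx":0,"wy":0,"wz":0,"gripper":-0.3},{"dx":0,"dy":0,"dz":-0.5,"wx":0,"wy":0,"wz":0,"gripper":-0.3},{"dx":0,"dy":0,"dz":-0.45,"wx":0,"wy":0,"wz":0,"gripper":-0.3},{"dx":0,"dy":0,"dz":0,"wx":0,"wy":0,"wz":0,"gripper":-0.3}]' 25
python3 pk.py w15 319 300
```

```text
time_s: 13.0
ee_pos: [601.5, -273.6, 25.6]
tcp_rot: [0.958, 0.288, 0.002, 0.001]
force: [0.1, -0.8, -0.1]
width: 0.653
t 13.0 pos [ 601.5 -273.6   25.6] yaw -56.5 tiltfix wx,wy [0.01 0.03] width 61.4 F [ 0.1 -0.8 -0.1]
[317.6 303.1] [ 600.3 -273.1   22. ] tri [ 600.5 -272.9   22.4] move [-0.05  0.02 -0.02]
```

View pics/w15.png

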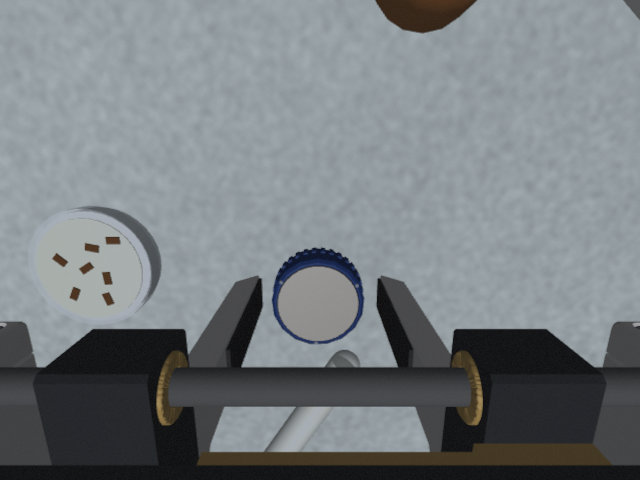

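The light puck is centred at (318,303), and its face measures 22.4 mm high. The tube end at (343,360) is clear of the fingers. I'll grip, lift and travel.

```bash
python3 -m pendant '[{"dx":0,"dy":0,"dz":0,"wx":0,"wy":0,"wz":0,"gripper":0.4},{"dx":0,"dy":0,"dz":0,"wx":0,"wy":0,"wz":0,"gripper":0.4},{"dx":0,"dy":0,"dz":0,"wx":0,"wy":0,"wz":0,"gripper":0.4},{"dx":0,"dy":0,"dz":0,"wx":0,"wy":0,"wz":0,"gripper":0.4},{"dx":0,"dy":0,"dz":0.4,"wx":0,"wy":0,"wz":0,"gripper":0.4}]' 25
python3 - <<'E'
from h import *
s=rep(); c=cam("wrist"); save("w16",c["pixels"]); print(facew(c,(319,303)))
E
python3 -m pendant '[{"dx":0,"dy":0,"dz":1,"wx":0,"wy":0,"wz":0,"gripper":0.4},{"dx":0,"dy":0,"dz":1,"wx":0,"wy":0,"wz":0,"gripper":0.4},{"dx":0,"dy":0.6,"dz":1,"wx":0,"wy":0,"wz":0,"gripper":0.4},{"dx":-0.1,"dy":1,"dz":0.3,"wx":0,"wy":0,"wz":0,"gripper":0.4},{"dx":-0.1,"dy":1,"dz":0,"wx":0,"wy":0,"wz":0,"gripper":0.4}]' 25
python3 -c "
from h import *
rep()"
```

```text
time_s: 13.55
ee_pos: [601.9, -273.7, 36.8]
tcp_rot: [0.958, 0.288, 0.002, 0.002]
force: [-0.4, -0.6, -1.8]
width: 0.474
t 13.55 pos [ 601.9 -273.7   36.8] yaw -56.5 tiltfix wx,wy [0.01 0.04] width 44.6 F [-0.4 -0.6 -1.8]
((319.10601806640625, 302.4931640625), (71.4229507446289, 77.37869262695312), 88.91596984863281)
time_s: 14.1
ee_pos: [599.3, -211.9, 130.0]
tcp_rot: [0.958, 0.286, 0.006, 0.006]
force: [0.3, -0.7, -0.8]
width: 0.477
t 14.1 pos [ 599.3 -211.9  130. ] yaw -56.8 tiltfix wx,wy [0.07 0.13] width 44.9 F [ 0.3 -0.7 -0.8]
```

View pics/w16.png

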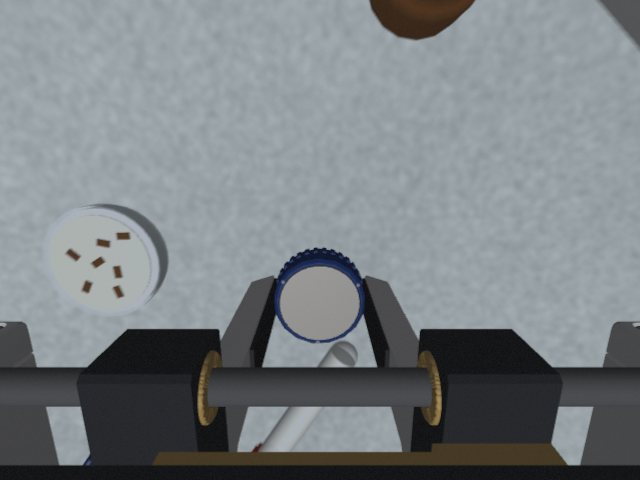

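The light puck is held at (319,302), and the dish and tube are still in place. Next is the trip to pad 2.

```bash
python3 -m pendant '[{"dx":-0.1,"dy":1,"dz":0,"wx":0.07,"wy":0.13,"wz":0,"gripper":0.4},{"dx":-0.1,"dy":1,"dz":0,"wx":0,"wy":0,"wz":0,"gripper":0.4},{"dx":-0.1,"dy":1,"dz":0,"wx":0,"wy":0,"wz":0,"gripper":0.4},{"dx":-0.1,"dy":1,"dz":0,"wx":0,"wy":0,"wz":0,"gripper":0.4},{"dx":-0.1,"dy":1,"dz":0,"wx":0,"wy":0,"wz":0,"gripper":0.4}]' 25
python3 -m pendant '[{"dx":-0.1,"dy":1,"dz":0,"wx":0,"wy":0,"wz":0,"gripper":0.4},{"dx":-0.1,"dy":1,"dz":0,"wx":0,"wy":0,"wz":0,"gripper":0.4},{"dx":-0.1,"dy":1,"dz":0,"wx":0,"wy":0,"wz":0,"gripper":0.4},{"dx":-0.1,"dy":1,"dz":0,"wx":0,"wy":0,"wz":0,"gripper":0.4},{"dx":-0.1,"dy":1,"dz":0,"wx":0,"wy":0,"wz":0,"gripper":0.4}]' 25
python3 -m pendant '[{"dx":-0.1,"dy":1,"dz":0,"wx":0,"wy":0,"wz":0,"gripper":0.4},{"dx":-0.1,"dy":1,"dz":0,"wx":0,"wy":0,"wz":0,"gripper":0.4},{"dx":-0.1,"dy":1,"dz":0,"wx":0,"wy":0,"wz":0,"gripper":0.4},{"dx":-0.1,"dy":1,"dz":0,"wx":0,"wy":0,"wz":0,"gripper":0.4},{"dx":-0.1,"dy":1,"dz":0,"wx":0,"wy":0,"wz":0,"gripper":0.4}]' 25
python3 -c "
from h import *
rep()"
```

```text
time_s: 14.6
ee_pos: [588.3, -83.2, 137.4]
tcp_rot: [0.959, 0.285, 0.005, 0.003]
force: [-0.4, 0.4, -1.5]
width: 0.477
time_s: 15.1
ee_pos: [576.5, 46.8, 143.2]
tcp_rot: [0.959, 0.285, 0.009, 0.005]
force: [-0.4, 0.3, -2.1]
width: 0.476
time_s: 15.6
ee_pos: [564.5, 177.4, 148.9]
tcp_rot: [0.959, 0.285, 0.014, 0.005]
force: [-0.3, 0.8, -2.5]
width: 0.48
t 15.6 pos [564.5 177.4 148.9] yaw -56.9 tiltfix wx,wy [0.02 0.24] width 45.1 F [-0.3  0.8 -2.5]
```

```bash
python3 -m pendant '[{"dx":-0.2,"dy":1,"dz":-0.5,"wx":0.02,"wy":0.24,"wz":0,"gripper":0.4},{"dx":-0.2,"dy":1,"dz":-0.5,"wx":0,"wy":0,"wz":0,"gripper":0.4},{"dx":-0.2,"dy":1,"dz":-0.5,"wx":0,"wy":0,"wz":0,"gripper":0.4},{"dx":-0.1,"dy":0.6,"dz":-0.5,"wx":0,"wy":0,"wz":0,"gripper":0.4},{"dx":0,"dy":0,"dz":0,"wx":0,"wy":0,"wz":0,"gripper":0.4}]' 25
python3 -m pendant '[{"dx":0,"dy":0,"dz":-0.1,"wx":0,"wy":0,"wz":0,"gripper":0.4},{"dx":0,"dy":0,"dz":0,"wx":0,"wy":0,"wz":0,"gripper":0.4},{"dx":0,"dy":0,"dz":0,"wx":0,"wy":0,"wz":0,"gripper":0.4},{"dx":0,"dy":0,"dz":0,"wx":0,"wy":0,"wz":0,"gripper":0.4},{"dx":0,"dy":0,"dz":0,"wx":0,"wy":0,"wz":0,"gripper":0.4}]' 25
python3 chk.py w17
```

```text
time_s: 16.1
ee_pos: [547.5, 274.6, 103.1]
tcp_rot: [0.958, 0.287, 0.005, -0.0]
force: [-0.1, 0.9, -1.0]
width: 0.478
time_s: 16.6
ee_pos: [550.1, 271.0, 103.3]
tcp_rot: [0.959, 0.285, 0.007, 0.001]
force: [-0.1, -0.5, -0.6]
width: 0.478
t 16.6 pos [550.1 271.  103.3] yaw -56.9 tiltfix wx,wy [-0.02  0.12] width 44.9 F [-0.1 -0.5 -0.6]
held puck [319.1 302.5] [549.8 271.2 100.3]
pad circle free [432.6 210.4] 29.6 R30 [433.1 210.7] 99
pad circle free [489.1 246.7] 30.0 R30 [489.1 246.7] 87
pad circle free [543.4 281.9] 29.5 R30 [543.  281.4] 131
pad circle free [598.7 317.7] 29.5 R30 [598.7 317.7] 239
```

View pics/w17.png

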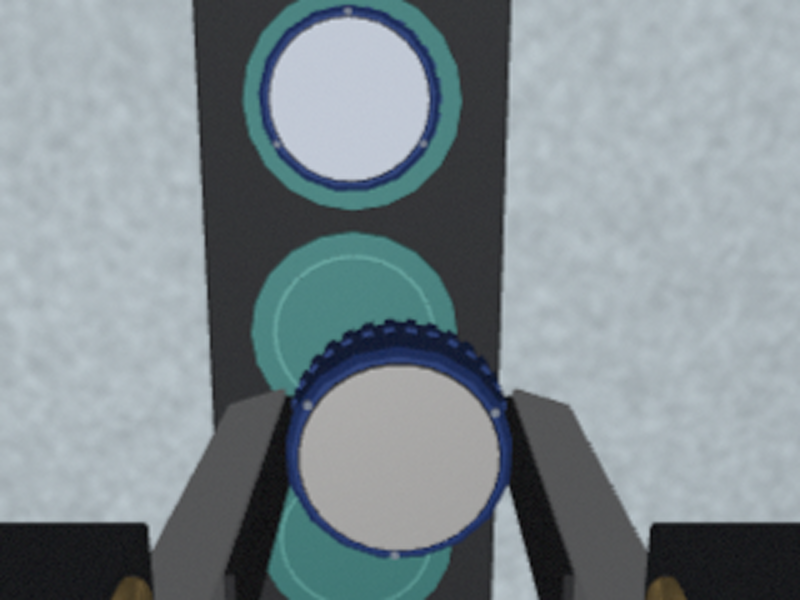

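```bash
python3 -m pendant '[{"dx":-0.25,"dy":0.43,"dz":-0.4,"wx":-0.02,"wy":0.12,"wz":0,"gripper":0.4},{"dx":0,"dy":0,"dz":-0.6,"wx":0,"wy":0,"wz":0,"gripper":0.4},{"dx":0,"dy":0,"dz":-0.6,"wx":0,"wy":0,"wz":0,"gripper":0.4},{"dx":0,"dy":0,"dz":-0.5,"wx":0,"wy":0,"wz":0,"gripper":0.4},{"dx":0,"dy":0,"dz":0,"wx":0,"wy":0,"wz":0,"gripper":0.4}]' 25
python3 chk.py w18
```

```text
time_s: 17.15
ee_pos: [542.1, 282.2, 44.9]
tcp_rot: [0.959, 0.285, -0.002, -0.0]
force: [-0.6, 0.4, -1.7]
width: 0.478
t 17.15 pos [542.1 282.2  44.9] yaw -56.9 tiltfix wx,wy [ 0.01 -0.03] width 45.0 F [-0.6  0.4 -1.7]
held puck [319.1 302.5] [541.8 282.4  41.9]
pad circle free [433.7 211.2] 29.1 R30 [432.9 210.7] 90
pad circle free [487.7 246.1] 29.3 R30 [488.3 246.5] 69
pad circle free [518.6 266.1] 30.2 R30 [518.5 266. ] 32
pad circle free [543.4 282. ] 29.5 R30 [542.9 281.7] 134
pad circle free [598.6 317.7] 29.6 R30 [598.6 317.7] 307
```

View pics/w18.png

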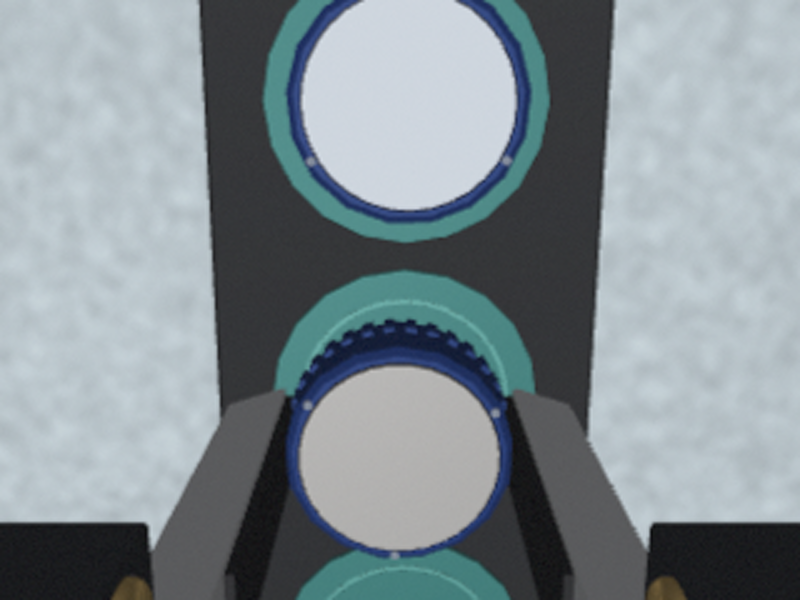

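```bash
python3 -m pendant '[{"dx":0.06,"dy":-0.02,"dz":-0.15,"wx":0.01,"wy":-0.03,"wz":0,"gripper":0.4},{"dx":0,"dy":0,"dz":-0.06,"wx":0,"wy":0,"wz":0,"gripper":0.4},{"dx":0,"dy":0,"dz":-0.03,"wx":0,"wy":0,"wz":0,"gripper":0.4},{"dx":0,"dy":0,"dz":0,"wx":0,"wy":0,"wz":0,"gripper":0.4},{"dx":0,"dy":0,"dz":0,"wx":0,"wy":0,"wz":0,"gripper":0.4}]' 25
python3 chk.py w19
```

```text
time_s: 17.7
ee_pos: [545.6, 282.1, 41.1]
tcp_rot: [0.959, 0.284, 0.002, -0.0]
force: [0.1, -0.1, -1.2]
width: 0.477
t 17.7 pos [545.6 282.1  41.1] yaw -56.9 tiltfix wx,wy [-0.02  0.04] width 44.8 F [ 0.1 -0.1 -1.2]
held puck [319.1 302.5] [545.3 282.3  38.1]
pad circle free [433.7 211.2] 29.2 R30 [432.9 210.8] 66
pad circle free [488.  246.2] 29.6 R30 [488.4 246.4] 89
pad circle free [506.8 258.2] 25.4 R30 [515.6 263.7] 15
pad circle free [543.4 282. ] 29.5 R30 [542.9 281.7] 122
pad circle free [598.6 317.7] 29.6 R30 [598.6 317.7] 315
```

```bash
python3 -m pendant '[{"dx":-0.07,"dy":-0.02,"dz":0,"wx":-0.01,"wy":0.03,"wz":0,"gripper":0.4},{"dx":0,"dy":0,"dz":-0.05,"wx":0,"wy":0,"wz":0,"gripper":0.4},{"dx":0,"dy":0,"dz":-0.04,"wx":0,"wy":0,"wz":0,"gripper":0.4},{"dx":0,"dy":0,"dz":0,"wx":0,"wy":0,"wz":0,"gripper":0.4},{"dx":0,"dy":0,"dz":0,"wx":0,"wy":0,"wz":0,"gripper":0.4}]' 25
python3 chk.py w20|head -2
```

```text
time_s: 18.25
ee_pos: [544.1, 281.7, 39.5]
tcp_rot: [0.959, 0.284, 0.001, -0.0]
force: [-0.3, -0.9, -0.8]
width: 0.476
t 18.25 pos [544.1 281.7  39.5] yaw -56.9 tiltfix wx,wy [-0.01  0.02] width 44.7 F [-0.3 -0.9 -0.8]
held puck [319.1 302.5] [543.8 282.   36.5]
```

```bash
python3 -m pendant '[{"dx":0,"dy":0,"dz":-0.06,"wx":0,"wy":0,"wz":0,"gripper":0.4},{"dx":0,"dy":0,"dz":-0.03,"wx":0,"wy":0,"wz":0,"gripper":0.4},{"dx":0,"dy":0,"dz":-0.03,"wx":0,"wy":0,"wz":0,"gripper":0.4},{"dx":0,"dy":0,"dz":-0.03,"wx":0,"wy":0,"wz":0,"gripper":0.4},{"dx":0,"dy":0,"dz":0,"wx":0,"wy":0,"wz":0,"gripper":0.4}]' 25
python3 chk.py w21|head -2
```

```text
time_s: 18.8
ee_pos: [544.6, 282.0, 39.5]
tcp_rot: [0.959, 0.285, 0.002, -0.0]
force: [-0.6, 0.4, -0.4]
width: 0.478
t 18.8 pos [544.6 282.   39.5] yaw -56.9 tiltfix wx,wy [-0.01  0.03] width 45.0 F [-0.6  0.4 -0.4]
held puck [319.1 302.5] [544.2 282.2  36.5]
```

```bash
python3 -m pendant '[{"dx":0,"dy":0,"dz":-0.08,"wx":0,"wy":0,"wz":0,"gripper":0.4},{"dx":0,"dy":0,"dz":-0.08,"wx":0,"wy":0,"wz":0,"gripper":0.4},{"dx":0,"dy":0,"dz":-0.04,"wx":0,"wy":0,"wz":0,"gripper":0.4},{"dx":0,"dy":0,"dz":-0.03,"wx":0,"wy":0,"wz":0,"gripper":0.4},{"dx":0,"dy":0,"dz":-0.03,"wx":0,"wy":0,"wz":0,"gripper":0.4}]' 25
python3 chk.py w21|head -2
```

```text
time_s: 19.35
ee_pos: [545.2, 282.3, 39.4]
tcp_rot: [0.959, 0.285, 0.003, -0.0]
force: [-3.5, -0.7, 6.5]
width: 0.474
t 19.35 pos [545.2 282.3  39.4] yaw -56.9 tiltfix wx,wy [-0.02  0.05] width 44.6 F [-3.5 -0.7  6.5]
held puck [319.1 302.6] [544.8 282.5  36.4]
```

```bash
python3 -m pendant '[{"dx":-0.03,"dy":0,"dz":0.08,"wx":-0.01,"wy":0.04,"wz":0,"gripper":0.4},{"dx":-0.04,"dy":-0.02,"dz":0,"wx":0,"wy":0,"wz":0,"gripper":0.4},{"dx":0,"dy":0,"dz":0,"wx":0,"wy":0,"wz":0,"gripper":0.4},{"dx":0,"dy":0,"dz":0,"wx":0,"wy":0,"wz":0,"gripper":0.4},{"dx":0,"dy":0,"dz":0,"wx":0,"wy":0,"wz":0,"gripper":0.4}]' 25
python3 chk.py w22|head -2
```

```text
time_s: 19.9
ee_pos: [543.1, 281.7, 39.5]
tcp_rot: [0.959, 0.285, 0.0, -0.0]
force: [-0.1, -0.3, 1.1]
width: 0.477
t 19.9 pos [543.1 281.7  39.5] yaw -56.9 tiltfix wx,wy [-0.01  0.  ] width 44.9 F [-0.1 -0.3  1.1]
held puck [319.1 302.6] [542.8 281.9  36.5]
```

```bash
python3 -m pendant '[{"dx":0,"dy":0,"dz":0,"wx":0,"wy":0,"wz":0,"gripper":-0.1},{"dx":0,"dy":0,"dz":0,"wx":0,"wy":0,"wz":0,"gripper":-0.3},{"dx":0,"dy":0,"dz":0.1,"wx":0,"wy":0,"wz":0,"gripper":-0.3},{"dx":0,"dy":0,"dz":0.6,"wx":0,"wy":0,"wz":0,"gripper":-0.3},{"dx":0,"dy":0,"dz":1,"wx":0,"wy":0,"wz":0,"gripper":-0.3}]' 25
python3 - <<'E'
from h import *
s=rep(); c=cam("wrist"); save("w23",c["pixels"])
for g in [(319,273),(319,170)]:
    e=facew(c,g); print(e, e and onz(c,e[0],34))
E
python3 -m pendant '[{"dx":-0.6,"dy":-1,"dz":1,"wx":0,"wy":0,"wz":0,"gripper":-0.3},{"dx":-0.6,"dy":-1,"dz":0.8,"wx":0,"wy":0,"wz":0,"gripper":-0.3},{"dx":-0.6,"dy":-1,"dz":0.5,"wx":0,"wy":0,"wz":0,"gripper":-0.3},{"dx":-0.4,"dy":-1,"dz":0,"wx":0,"wy":0,"wz":0,"gripper":-0.3},{"dx":-0.3,"dy":-1,"dz":0,"wx":0,"wy":0,"wz":0,"gripper":-0.3}]' 25
```

```text
time_s: 20.45
ee_pos: [540.4, 280.5, 78.5]
tcp_rot: [0.959, 0.285, -0.004, 0.0]
force: [0.0, 0.4, 0.5]
width: 0.65
t 20.45 pos [540.4 280.5  78.5] yaw -56.9 tiltfix wx,wy [ 0.02 -0.07] width 61.1 F [0.  0.4 0.5]
((320.0328063964844, 272.32830810546875), (62.270713806152344, 64.27725982666016), 91.43350219726562) [540.80447568 280.69488708  34.        ]
((321.72705078125, 152.78956604003906), (70.8507308959961, 72.98086547851562), 0.9606699347496033) [599.60861807 317.94207862  34.        ]
time_s: 21.0
ee_pos: [482.5, 156.7, 150.4]
tcp_rot: [0.958, 0.287, 0.007, -0.0]
force: [0.5, -0.2, 0.8]
width: 0.651
```

View pics/w23.png

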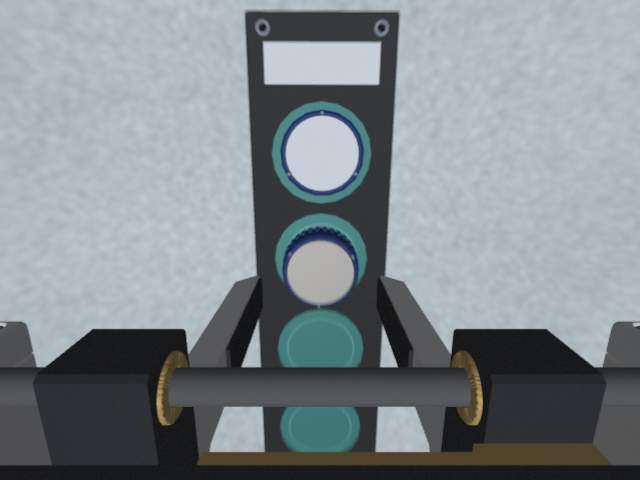

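White now measures (599.6,317.9) and light (540.8,280.7), so light may sit 1–2 mm towards pad 3. I'll recheck it from a better view on the next trip and fetch black now.

```bash
python3 -m pendant '[{"dx":-0.4,"dy":-1,"dz":-0.1,"wx":0,"wy":0.1,"wz":0,"gripper":-0.3},{"dx":-0.3,"dy":-1,"dz":-0.1,"wx":0,"wy":0,"wz":0,"gripper":-0.3},{"dx":-0.3,"dy":-1,"dz":-0.2,"wx":0,"wy":0,"wz":0,"gripper":-0.3},{"dx":-0.2,"dy":-1,"dz":-0.2,"wx":0,"wy":0,"wz":0,"gripper":-0.3},{"dx":-0.1,"dy":-1,"dz":-0.2,"wx":0,"wy":0,"wz":0,"gripper":-0.3}]' 25
python3 -m pendant '[{"dx":0,"dy":-0.9,"dz":-0.2,"wx":0,"wy":0,"wz":0,"gripper":-0.3},{"dx":0,"dy":0,"dz":-0.2,"wx":0,"wy":0,"wz":0,"gripper":-0.3},{"dx":0,"dy":0,"dz":0,"wx":0,"wy":0,"wz":0,"gripper":-0.3},{"dx":0,"dy":0,"dz":0,"wx":0,"wy":0,"wz":0,"gripper":-0.3},{"dx":0,"dy":0,"dz":0,"wx":0,"wy":0,"wz":0,"gripper":-0.3}]' 25
python3 - <<'E'
from h import *
s=rep(); c=cam("wrist"); save("w24",c["pixels"])
E
```

```text
time_s: 21.5
ee_pos: [450.7, 27.3, 136.8]
tcp_rot: [0.958, 0.288, 0.009, -0.0]
force: [1.2, 0.3, -0.1]
width: 0.65
time_s: 22.0
ee_pos: [451.4, 3.0, 129.1]
tcp_rot: [0.958, 0.286, 0.012, 0.001]
force: [0.6, -0.3, -0.3]
width: 0.646
t 22.0 pos [451.4   3.  129.1] yaw -56.7 tiltfix wx,wy [-0.04  0.19] width 60.8 F [ 0.6 -0.3 -0.3]
```

View pics/w24.png

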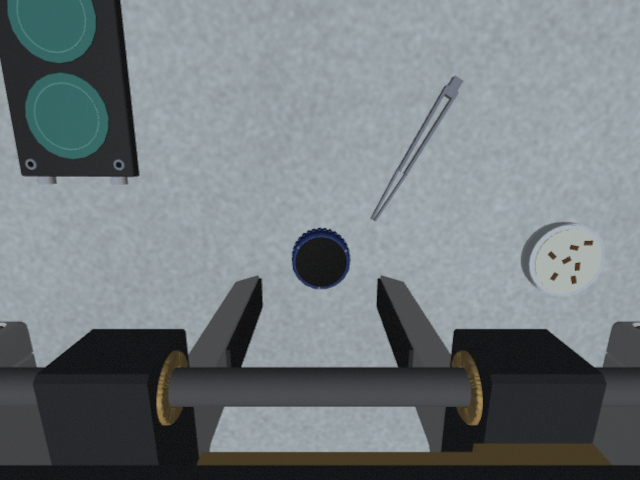

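```bash
sed -i 's/(hsv\[:,:,2\]<150)).astype/(hsv[:,:,2]<150)\&(hsv[:,:,2]>38)).astype/' h.py; python3 - <<'E'
from h import *
import pickle
s=rep(); c=cam("wrist"); e=facew(c,(321,262)); X=onz(c,e[0],22); print(e,X,(X-s["ee_pos"])/25)
pickle.dump(dict(P=c["P"],e=e[0]),open("v1.pkl","wb"))
E
```

```text
t 22.05 pos [451.5   3.1 129.2] yaw -56.7 tiltfix wx,wy [-0.05  0.2 ] width 60.9 F [-1.1  0.6 -0. ]
((320.5136413574219, 261.6182556152344), (45.07878875732422, 46.899261474609375), 86.94606018066406) [444.03994362  -3.88183307  22.        ] [-0.29923003 -0.2785757  -4.28852452]
```

```bash
python3 -m pendant '[{"dx":-0.3,"dy":-0.28,"dz":-0.6,"wx":-0.04,"wy":0.18,"wz":0,"gripper":-0.3},{"dx":0,"dy":0,"dz":-0.6,"wx":0,"wy":0,"wz":0,"gripper":-0.3},{"dx":0,"dy":0,"dz":-0.6,"wx":0,"wy":0,"wz":0,"gripper":-0.3},{"dx":0,"dy":0,"dz":-0.4,"wx":0,"wy":0,"wz":0,"gripper":-0.3},{"dx":0,"dy":0,"dz":0,"wx":0,"wy":0,"wz":0,"gripper":-0.3}]' 25
python3 pk.py w25 319 270
```

```text
time_s: 22.6
ee_pos: [441.7, -3.8, 69.4]
tcp_rot: [0.958, 0.288, -0.002, -0.0]
force: [1.1, -0.3, 0.5]
width: 0.648
t 22.6 pos [441.7  -3.8  69.4] yaw -56.5 tiltfix wx,wy [ 0.01 -0.03] width 60.9 F [ 1.1 -0.3  0.5]
[322.  268.6] [444.1  -3.8  22. ] tri [443.7  -4.1  20.7] move [ 0.1  -0.   -1.77]
```

```bash
python3 -m pendant '[{"dx":0.09,"dy":0,"dz":-0.4,"wx":0,"wy":-0.03,"wz":0,"gripper":-0.3},{"dx":0,"dy":0,"dz":-0.5,"wx":0,"wy":0,"wz":0,"gripper":-0.3},{"dx":0,"dy":0,"dz":-0.4,"wx":0,"wy":0,"wz":0,"gripper":-0.3},{"dx":0,"dy":0,"dz":-0.4,"wx":0,"wy":0,"wz":0,"gripper":-0.3},{"dx":0,"dy":0,"dz":0,"wx":0,"wy":0,"wz":0,"gripper":-0.3}]' 25
python3 pk.py w26 319 300
```

```text
time_s: 23.15
ee_pos: [445.2, -4.0, 25.0]
tcp_rot: [0.958, 0.288, 0.001, 0.001]
force: [-0.3, -0.2, 0.5]
width: 0.653
t 23.15 pos [445.2  -4.   25. ] yaw -56.5 tiltfix wx,wy [0.01 0.03] width 61.4 F [-0.3 -0.2  0.5]
[318.1 303.7] [444.1  -3.7  22. ] tri [443.8  -4.   21.3] move [-0.05  0.01 -0.  ]
```

View pics/w26.png

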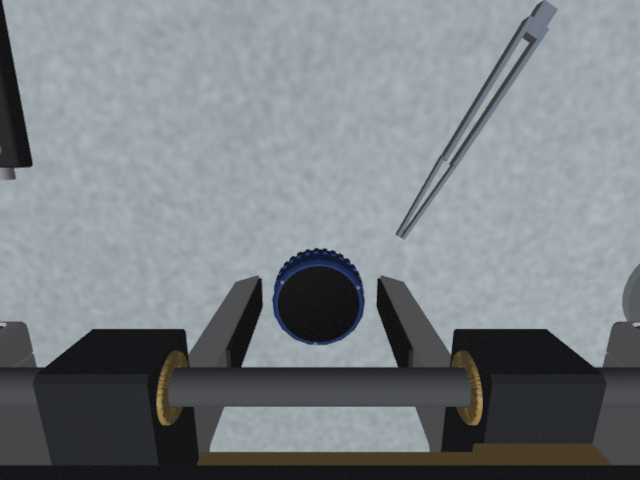

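The black puck is centred at (318,304) and the tweezer tip at (400,236) is clear. Now grip, lift, and go to pad 4.

```bash
python3 -m pendant '[{"dx":0,"dy":0,"dz":0,"wx":0,"wy":0,"wz":0,"gripper":0.4},{"dx":0,"dy":0,"dz":0,"wx":0,"wy":0,"wz":0,"gripper":0.4},{"dx":0,"dy":0,"dz":0,"wx":0,"wy":0,"wz":0,"gripper":0.4},{"dx":0,"dy":0,"dz":0,"wx":0,"wy":0,"wz":0,"gripper":0.4},{"dx":0,"dy":0,"dz":0.6,"wx":0,"wy":0,"wz":0,"gripper":0.4}]' 25
python3 -m pendant '[{"dx":0,"dy":0,"dz":1,"wx":0,"wy":0.02,"wz":0,"gripper":0.4},{"dx":0,"dy":0.5,"dz":1,"wx":0,"wy":0,"wz":0,"gripper":0.4},{"dx":0,"dy":1,"dz":0.3,"wx":0,"wy":0,"wz":0,"gripper":0.4},{"dx":-0.1,"dy":1,"dz":0,"wx":0,"wy":0,"wz":0,"gripper":0.4},{"dx":-0.1,"dy":1,"dz":0,"wx":0,"wy":0,"wz":0,"gripper":0.4}]' 25
python3 -c "
from h import *
rep()"
```

```text
time_s: 23.7
ee_pos: [445.0, -4.0, 40.2]
tcp_rot: [0.958, 0.288, 0.001, 0.001]
force: [0.0, -0.0, -1.2]
width: 0.478
time_s: 24.2
ee_pos: [441.7, 83.5, 103.1]
tcp_rot: [0.959, 0.285, 0.003, 0.002]
force: [-0.5, -0.0, -0.7]
width: 0.479
t 24.2 pos [441.7  83.5 103.1] yaw -56.9 tiltfix wx,wy [0.02 0.05] width 45.1 F [-0.5 -0.  -0.7]
```

```bash
python3 -m pendant '[{"dx":-0.1,"dy":1,"dz":0,"wx":0.02,"wy":0.05,"wz":0,"gripper":0.4},{"dx":-0.1,"dy":1,"dz":0,"wx":0,"wy":0,"wz":0,"gripper":0.4},{"dx":-0.1,"dy":1,"dz":0,"wx":0,"wy":0,"wz":0,"gripper":0.4},{"dx":-0.1,"dy":1,"dz":0,"wx":0,"wy":0,"wz":0,"gripper":0.4},{"dx":0,"dy":0.5,"dz":0,"wx":0,"wy":0,"wz":0,"gripper":0.4}]' 25
python3 -m pendant '[{"dx":0,"dy":0,"dz":-0.1,"wx":0,"wy":0,"wz":0,"gripper":0.4},{"dx":0,"dy":0,"dz":0,"wx":0,"wy":0,"wz":0,"gripper":0.4},{"dx":0,"dy":0,"dz":0,"wx":0,"wy":0,"wz":0,"gripper":0.4},{"dx":0,"dy":0,"dz":0,"wx":0,"wy":0,"wz":0,"gripper":0.4},{"dx":0,"dy":0,"dz":0,"wx":0,"wy":0,"wz":0,"gripper":0.4}]' 25
python3 chk.py w27
python3 - <<'E'
from h import *
c=cam("wrist"); save("w27f",c["pixels"])
E
```

```text
time_s: 24.7
ee_pos: [431.2, 201.7, 104.8]
tcp_rot: [0.958, 0.286, 0.002, -0.0]
force: [0.1, 0.1, -1.2]
width: 0.477
time_s: 25.2
ee_pos: [431.6, 199.8, 101.8]
tcp_rot: [0.958, 0.285, 0.001, 0.001]
force: [-0.0, -0.2, -0.8]
width: 0.478
t 25.2 pos [431.6 199.8 101.8] yaw -56.8 tiltfix wx,wy [0.01 0.03] width 45.0 F [-0.  -0.2 -0.8]
held puck [319.2 304.2] [430.5 199.5  98.8]
pad circle free [432.5 210.2] 29.5 R30 [432.2 209.9] 154
pad circle free [487.9 246.1] 29.5 R30 [487.9 246.1] 238
pad circle free [543.2 281.8] 29.6 R30 [543.4 282. ] 213
```

View pics/w27f.png

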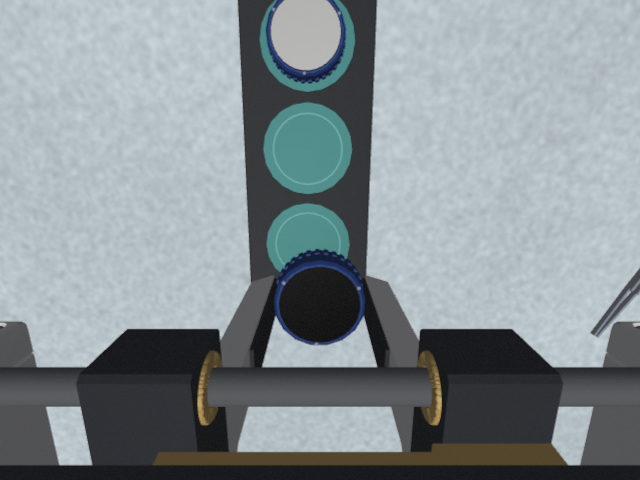

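```bash
python3 - <<'E'
from h import *
c=cam("wrist")
e=facew(c,(306,31)); print("light",e, [onz(c,e[0],z).round(1) for z in (34,36)])
e=facew(c,(319,303)); print(e)
W=cv2.imread("pics/w16.png")[:,:,::-1].copy();print("light held",facew(dict(pixels=W),(319,303)))
W=cv2.imread("pics/w5.png")[:,:,::-1].copy();print("white held",facew(dict(pixels=W),(319,303)))
# whole-puck+pad check in side and scene
A,B=cam("scene"),cam("side")
save("sd28",B["pixels"],(150,270,360,370),3.7)
save("sc28",A["pixels"],(300,190,440,240),5.5)
E
```

```text
light ((305.5628662109375, 32.4872932434082), (68.33533477783203, 71.67059326171875), 173.05653381347656) [array([541.5, 281.2,  34. ]), array([541.1, 280.8,  36. ])]
((319.1687927246094, 304.1779479980469), (70.69296264648438, 76.38932800292969), 89.4068374633789)
light held ((319.10601806640625, 302.4931640625), (71.4229507446289, 77.37869262695312), 88.91596984863281)
white held ((319.10211181640625, 303.13409423828125), (72.38346862792969, 78.14911651611328), 90.36005401611328)
```

View pics/sd28.png

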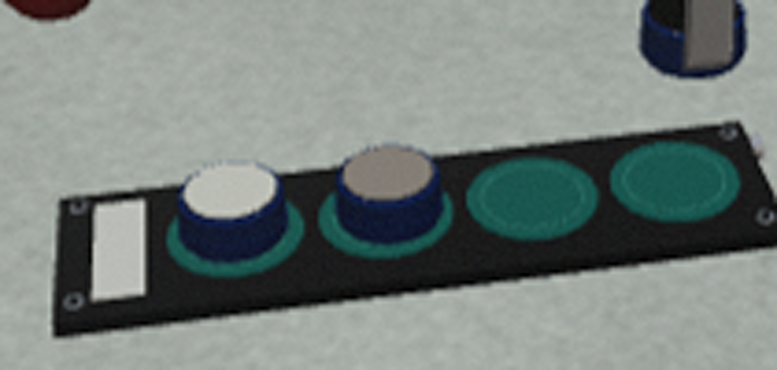

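View pics/sc28.png

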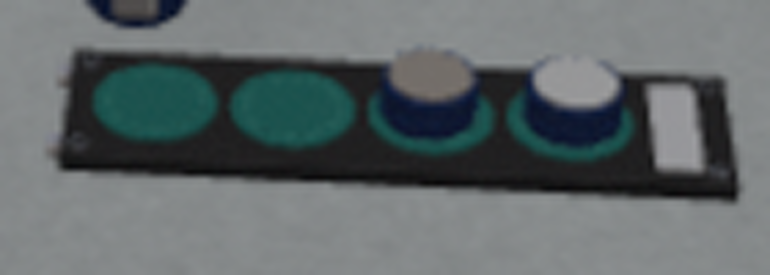

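```bash
sed -i 's/s\["ee_pos"\]\[2\]-3)/s["ee_pos"][2]-float(sys.argv[2]))/' chk.py
python3 -m pendant '[{"dx":0.12,"dy":0.46,"dz":-0.4,"wx":0,"wy":0.03,"wz":0,"gripper":0.4},{"dx":0,"dy":0,"dz":-0.6,"wx":0,"wy":0,"wz":0,"gripper":0.4},{"dx":0,"dy":0,"dz":-0.6,"wx":0,"wy":0,"wz":0,"gripper":0.4},{"dx":0,"dy":0,"dz":-0.4,"wx":0,"wy":0,"wz":0,"gripper":0.4},{"dx":0,"dy":0,"dz":0,"wx":0,"wy":0,"wz":0,"gripper":0.4}]' 25
python3 chk.py w28 6
python3 - <<'E'
from h import *
B=cam("side"); save("sd29",B["pixels"],(290,260,390,350),7)
E
```

```text
time_s: 25.95
ee_pos: [435.2, 215.0, 48.5]
tcp_rot: [0.958, 0.286, 0.0, -0.001]
force: [0.2, 0.4, -0.2]
width: 0.477
t 25.95 pos [435.2 215.   48.5] yaw -56.8 tiltfix wx,wy [-0.01  0.  ] width 44.8 F [ 0.2  0.4 -0.2]
held puck [319.2 304.2] [433.  214.   42.5]
pad circle free [432.7 210.5] 29.4 R30 [432.1 210.1] 120
pad circle free [487.8 246.1] 29.6 R30 [487.8 246.1] 297
pad circle free [543.1 281.8] 29.6 R30 [543.4 282.1] 235
```

View pics/sd29.png

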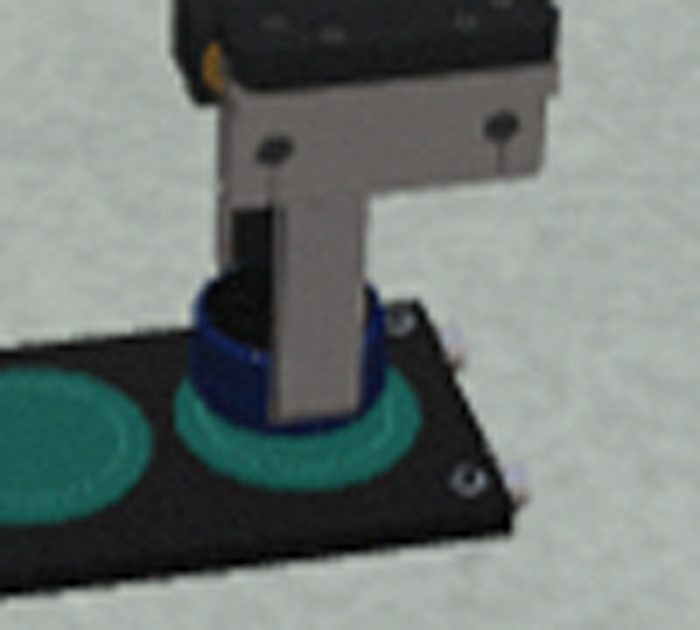

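```bash
python3 -m pendant '[{"dx":-0.01,"dy":-0.13,"dz":-0.1,"wx":-0.01,"wy":0,"wz":0,"gripper":0.4},{"dx":0,"dy":0,"dz":-0.08,"wx":0,"wy":0,"wz":0,"gripper":0.4},{"dx":0,"dy":0,"dz":0,"wx":0,"wy":0,"wz":0,"gripper":0.4},{"dx":0,"dy":0,"dz":0,"wx":0,"wy":0,"wz":0,"gripper":0.4},{"dx":0,"dy":0,"dz":0,"wx":0,"wy":0,"wz":0,"gripper":0.4}]' 25
python3 chk.py w30 6
```

```text
time_s: 26.55
ee_pos: [438.0, 212.3, 48.0]
tcp_rot: [0.958, 0.286, 0.004, -0.0]
force: [-0.0, 0.4, 0.6]
width: 0.478
t 26.55 pos [438.  212.3  48. ] yaw -56.8 tiltfix wx,wy [-0.02  0.07] width 45.0 F [-0.   0.4  0.6]
held puck [319.1 304.1] [435.8 211.3  42. ]
pad circle free [432.6 210.5] 29.5 R30 [432.  210.1] 114
pad circle free [487.8 246.1] 29.6 R30 [487.8 246.1] 302
pad circle free [543.1 281.8] 29.6 R30 [543.4 282.1] 243
```

```bash
python3 -m pendant '[{"dx":-0.13,"dy":-0.03,"dz":-0.12,"wx":-0.01,"wy":0.06,"wz":0,"gripper":0.4},{"dx":0,"dy":0,"dz":-0.1,"wx":0,"wy":0,"wz":0,"gripper":0.4},{"dx":0,"dy":0,"dz":0,"wx":0,"wy":0,"wz":0,"gripper":0.4},{"dx":0,"dy":0,"dz":0,"wx":0,"wy":0,"wz":0,"gripper":0.4},{"dx":0,"dy":0,"dz":0,"wx":0,"wy":0,"wz":0,"gripper":0.4}]' 25
python3 chk.py w31 6|head -2
```

```text
time_s: 27.1
ee_pos: [434.4, 211.5, 42.1]
tcp_rot: [0.958, 0.286, 0.0, -0.001]
force: [-0.3, -0.4, 0.1]
width: 0.478
t 27.1 pos [434.4 211.5  42.1] yaw -56.8 tiltfix wx,wy [-0.01  0.  ] width 44.9 F [-0.3 -0.4  0.1]
held puck [319.2 304.2] [432.2 210.5  36.1]
```

```bash
python3 -m pendant '[{"dx":0,"dy":0,"dz":-0.06,"wx":0,"wy":0,"wz":0,"gripper":0.4},{"dx":0,"dy":0,"dz":0,"wx":0,"wy":0,"wz":0,"gripper":0.4},{"dx":0,"dy":0,"dz":0,"wx":0,"wy":0,"wz":0,"gripper":0.4},{"dx":0,"dy":0,"dz":0,"wx":0,"wy":0,"wz":0,"gripper":0.4},{"dx":0,"dy":0,"dz":0,"wx":0,"wy":0,"wz":0,"gripper":0.4}]' 25
python3 chk.py w32 6|head -2
python3 - <<'E'
from h import *
B=cam("side"); save("sd32",B["pixels"],(290,260,390,350),7)
E
```

```text
time_s: 27.65
ee_pos: [434.5, 211.5, 40.6]
tcp_rot: [0.958, 0.286, 0.001, -0.001]
force: [-0.2, 0.8, -0.6]
width: 0.479
t 27.65 pos [434.5 211.5  40.6] yaw -56.8 tiltfix wx,wy [-0.01  0.01] width 45.0 F [-0.2  0.8 -0.6]
held puck [319.1 304.2] [432.3 210.6  34.6]
```

View pics/sd32.png

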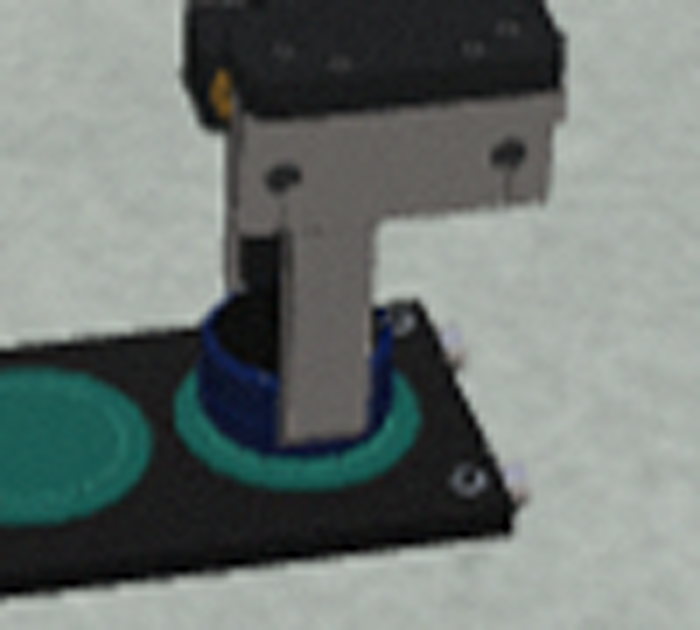

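```bash
python3 -m pendant '[{"dx":0,"dy":0,"dz":-0.06,"wx":0,"wy":0,"wz":0,"gripper":0.4},{"dx":0,"dy":0,"dz":0,"wx":0,"wy":0,"wz":0,"gripper":0.4},{"dx":0,"dy":0,"dz":-0.04,"wx":0,"wy":0,"wz":0,"gripper":0.4},{"dx":0,"dy":0,"dz":0,"wx":0,"wy":0,"wz":0,"gripper":0.4},{"dx":0,"dy":0,"dz":0,"wx":0,"wy":0,"wz":0,"gripper":0.4}]' 25
python3 chk.py w33 4|head -2
```

```text
time_s: 28.25
ee_pos: [434.9, 211.7, 38.5]
tcp_rot: [0.958, 0.286, 0.001, -0.001]
force: [-0.4, -0.4, -1.3]
width: 0.477
t 28.25 pos [434.9 211.7  38.5] yaw -56.8 tiltfix wx,wy [-0.02  0.01] width 44.8 F [-0.4 -0.4 -1.3]
held puck [319.1 304.2] [433.4 211.2  34.5]
```

```bash
python3 -m pendant '[{"dx":-0.05,"dy":-0.04,"dz":-0.03,"wx":-0.01,"wy":0.01,"wz":0,"gripper":0.4},{"dx":0,"dy":0,"dz":0,"wx":0,"wy":0,"wz":0,"gripper":0.4},{"dx":0,"dy":0,"dz":-0.04,"wx":0,"wy":0,"wz":0,"gripper":0.4},{"dx":0,"dy":0,"dz":0,"wx":0,"wy":0,"wz":0,"gripper":0.4},{"dx":0,"dy":0,"dz":0,"wx":0,"wy":0,"wz":0,"gripper":0.4}]' 25
python3 chk.py w34 3.5|head -2
```

```text
time_s: 28.8
ee_pos: [434.5, 211.2, 38.4]
tcp_rot: [0.958, 0.286, 0.002, -0.001]
force: [0.2, 0.0, 0.1]
width: 0.479
t 28.8 pos [434.5 211.2  38.4] yaw -56.8 tiltfix wx,wy [-0.02  0.02] width 45.1 F [0.2 0.  0.1]
held puck [319.1 304.2] [433.3 210.9  34.9]
```

```bash
python3 -m pendant '[{"dx":-0.05,"dy":-0.02,"dz":0.03,"wx":-0.01,"wy":0.02,"wz":0,"gripper":0.4},{"dx":0,"dy":0,"dz":0,"wx":0,"wy":0,"wz":0,"gripper":0.4},{"dx":0,"dy":0,"dz":-0.05,"wx":0,"wy":0,"wz":0,"gripper":0.4},{"dx":0,"dy":0,"dz":-0.04,"wx":0,"wy":0,"wz":0,"gripper":0.4},{"dx":0,"dy":0,"dz":0,"wx":0,"wy":0,"wz":0,"gripper":0.4}]' 25
python3 chk.py w35 4|head -2
```

```text
time_s: 29.35
ee_pos: [432.7, 210.5, 38.6]
tcp_rot: [0.958, 0.286, -0.001, -0.0]
force: [0.2, -0.5, -0.3]
width: 0.479
t 29.35 pos [432.7 210.5  38.6] yaw -56.8 tiltfix wx,wy [ 0.   -0.01] width 45.0 F [ 0.2 -0.5 -0.3]
held puck [319.2 304.2] [431.3 209.9  34.6]
```

```bash
python3 -m pendant '[{"dx":0.03,"dy":0.02,"dz":-0.05,"wx":0,"wy":0,"wz":0,"gripper":0.4},{"dx":0,"dy":0,"dz":-0.05,"wx":0,"wy":0,"wz":0,"gripper":0.4},{"dx":0,"dy":0,"dz":-0.04,"wx":0,"wy":0,"wz":0,"gripper":0.4},{"dx":0,"dy":0,"dz":-0.03,"wx":0,"wy":0,"wz":0,"gripper":0.4},{"dx":0,"dy":0,"dz":0,"wx":0,"wy":0,"wz":0,"gripper":0.4}]' 25
python3 chk.py w36 3.5|head -2
```

```text
time_s: 29.9
ee_pos: [433.2, 210.7, 38.5]
tcp_rot: [0.958, 0.286, -0.001, 0.0]
force: [-0.9, -0.3, -0.6]
width: 0.481
t 29.9 pos [433.2 210.7  38.5] yaw -56.8 tiltfix wx,wy [ 0.01 -0.02] width 45.2 F [-0.9 -0.3 -0.6]
held puck [319.1 304.2] [432.  210.3  35. ]
```

```bash
python3 -m pendant '[{"dx":0,"dy":0,"dz":-0.05,"wx":0,"wy":0,"wz":0,"gripper":0.4},{"dx":0,"dy":0,"dz":-0.05,"wx":0,"wy":0,"wz":0,"gripper":0.4},{"dx":0,"dy":0,"dz":-0.05,"wx":0,"wy":0,"wz":0,"gripper":0.4},{"dx":0,"dy":0,"dz":-0.05,"wx":0,"wy":0,"wz":0,"gripper":0.4},{"dx":0,"dy":0,"dz":-0.05,"wx":0,"wy":0,"wz":0,"gripper":0.4}]' 25
python3 chk.py w36 3.5|head -2
```

```text
time_s: 30.45
ee_pos: [433.3, 210.7, 38.3]
tcp_rot: [0.958, 0.286, -0.002, 0.001]
force: [-3.7, -1.1, 9.5]
width: 0.477
t 30.45 pos [433.3 210.7  38.3] yaw -56.8 tiltfix wx,wy [ 0.02 -0.02] width 44.9 F [-3.7 -1.1  9.5]Traceback (most recent call last):
  File "chk.py", line 4, in <module>
    e=facew(c,(319,303)); X=onz(c,e[0],s["ee_pos"][2]-float(sys.argv[2])); print("held puck",np.round(e[0],1),X.round(1))
                                  ~^^^
TypeError: 'NoneType' object is not subscriptable
```

Contact is firm at 9.5 N upward. I'll relax and then release.

```bash
python3 -m pendant '[{"dx":0,"dy":0,"dz":0,"wx":0,"wy":0,"wz":0,"gripper":0.4},{"dx":0,"dy":0,"dz":0,"wx":0,"wy":0,"wz":0,"gripper":-0.1},{"dx":0,"dy":0,"dz":0,"wx":0,"wy":0,"wz":0,"gripper":-0.3},{"dx":0,"dy":0,"dz":0.1,"wx":0,"wy":0,"wz":0,"gripper":-0.3},{"dx":0,"dy":0,"dz":0.6,"wx":0,"wy":0,"wz":0,"gripper":-0.3}]' 25
python3 -m pendant '[{"dx":0,"dy":0,"dz":1,"wx":0,"wy":0,"wz":0,"gripper":-0.3},{"dx":0,"dy":0,"dz":1,"wx":0,"wy":0,"wz":0,"gripper":-0.3},{"dx":0,"dy":0,"dz":0,"wx":0,"wy":0,"wz":0,"gripper":-0.3},{"dx":0,"dy":0,"dz":0,"wx":0,"wy":0,"wz":0,"gripper":-0.3},{"dx":0,"dy":0,"dz":0,"wx":0,"wy":0,"wz":0,"gripper":-0.3}]' 25
python3 - <<'E'
from h import *
s=rep(); c=cam("wrist"); save("w37",c["pixels"])
e=facew(c,(315,260)); print(e, e and onz(c,e[0],34))
E
```

```text
time_s: 31.0
ee_pos: [431.3, 209.9, 52.6]
tcp_rot: [0.958, 0.286, -0.004, 0.001]
force: [-0.4, -0.1, -0.4]
width: 0.651
time_s: 31.5
ee_pos: [431.1, 209.8, 102.9]
tcp_rot: [0.958, 0.286, -0.005, 0.001]
force: [0.6, 0.9, 0.0]
width: 0.651
t 31.5 pos [431.1 209.8 102.9] yaw -56.8 tiltfix wx,wy [ 0.04 -0.07] width 61.2 F [0.6 0.9 0. ]
((319.9380798339844, 259.40997314453125), (52.83113098144531, 55.45075607299805), 92.2930679321289) [431.71933934 210.04076777  34.        ]
```

View pics/w37.png

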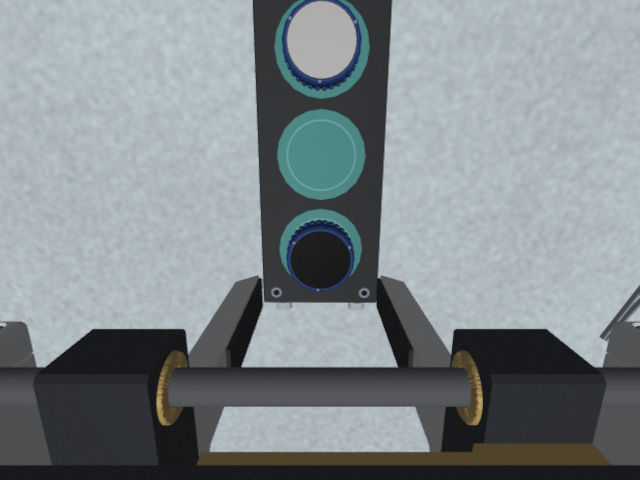

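```bash
python3 - <<'E'
from h import *
import pickle
c=cam("wrist"); hsv=cv2.cvtColor(c["pixels"],cv2.COLOR_RGB2HSV)
b=[e for e,a in blobs(c,(abs(hsv[:,:,0].astype(int)-85)<12)&(hsv[:,:,1]>80),800)]
e=min(b,key=lambda e:abs(e[0][1]-155)); print(e); pickle.dump(dict(P=c["P"],e=e[0]),open("pad3.pkl","wb"))
E
python3 -m pendant '[{"dx":0,"dy":-1,"dz":0.6,"wx":0.03,"wy":-0.05,"wz":0,"gripper":-0.3},{"dx":0,"dy":-1,"dz":0.6,"wx":0,"wy":0,"wz":0,"gripper":-0.3},{"dx":0,"dy":-1,"dz":0,"wx":0,"wy":0,"wz":0,"gripper":-0.3},{"dx":0,"dy":-1,"dz":0,"wx":0,"wy":0,"wz":0,"gripper":-0.3},{"dx":0,"dy":-1,"dz":0,"wx":0,"wy":0,"wz":0,"gripper":-0.3}]' 25
python3 -m pendant '[{"dx":0,"dy":-1,"dz":0,"wx":0,"wy":0,"wz":0,"gripper":-0.3},{"dx":0,"dy":-1,"dz":0,"wx":0,"wy":0,"wz":0,"gripper":-0.3},{"dx":0,"dy":-1,"dz":0,"wx":0,"wy":0,"wz":0,"gripper":-0.3},{"dx":0,"dy":-1,"dz":0,"wx":0,"wy":0,"wz":0,"gripper":-0.3},{"dx":0,"dy":-1,"dz":0,"wx":0,"wy":0,"wz":0,"gripper":-0.3}]' 25
python3 -m pendant '[{"dx":0,"dy":-1,"dz":0,"wx":0,"wy":0.1,"wz":0,"gripper":-0.3},{"dx":0,"dy":-1,"dz":0,"wx":0,"wy":0,"wz":0,"gripper":-0.3},{"dx":0,"dy":-1,"dz":0,"wx":0,"wy":0,"wz":0,"gripper":-0.3},{"dx":0,"dy":-1,"dz":0,"wx":0,"wy":0,"wz":0,"gripper":-0.3},{"dx":0,"dy":-1,"dz":0,"wx":0,"wy":0,"wz":0,"gripper":-0.3}]' 25
python3 -c "
from h import *
rep()"
```

```text
((321.0597229003906, 152.96937561035156), (87.82231140136719, 90.28164672851562), 1.8170572519302368)
time_s: 32.1
ee_pos: [426.9, 82.6, 126.9]
tcp_rot: [0.957, 0.289, -0.008, -0.001]
force: [0.5, -0.0, -0.0]
width: 0.653
time_s: 32.6
ee_pos: [423.3, -47.2, 121.3]
tcp_rot: [0.957, 0.289, -0.012, -0.003]
force: [-0.3, 0.0, 0.2]
width: 0.651
time_s: 33.1
ee_pos: [419.6, -176.3, 115.3]
tcp_rot: [0.957, 0.289, -0.022, -0.008]
force: [1.1, -0.1, -0.5]
width: 0.648
t 33.1 pos [ 419.6 -176.3  115.3] yaw -56.4 tiltfix wx,wy [-0.02 -0.38] width 60.9 F [ 1.1 -0.1 -0.5]
```

```bash
python3 -m pendant '[{"dx":0.2,"dy":-1,"dz":0.2,"wx":-0.02,"wy":-0.38,"wz":0,"gripper":-0.3},{"dx":0.2,"dy":-0.8,"dz":0.2,"wx":0,"wy":0,"wz":0,"gripper":-0.3},{"dx":0,"dy":0,"dz":0,"wx":0,"wy":0,"wz":0,"gripper":-0.3},{"dx":0,"dy":0,"dz":0,"wx":0,"wy":0,"wz":0,"gripper":-0.3},{"dx":0,"dy":0,"dz":0,"wx":0,"wy":0,"wz":0,"gripper":-0.3}]' 25
python3 - <<'E'
from h import *
s=rep(); c=cam("wrist"); save("w38",c["pixels"])
E
```

```text
time_s: 33.6
ee_pos: [426.6, -223.2, 119.3]
tcp_rot: [0.958, 0.287, -0.003, -0.004]
force: [1.0, 1.1, 0.2]
width: 0.65
t 33.6 pos [ 426.6 -223.2  119.3] yaw -56.6 tiltfix wx,wy [-0.05 -0.07] width 61.1 F [1.  1.1 0.2]
```

View pics/w38.png

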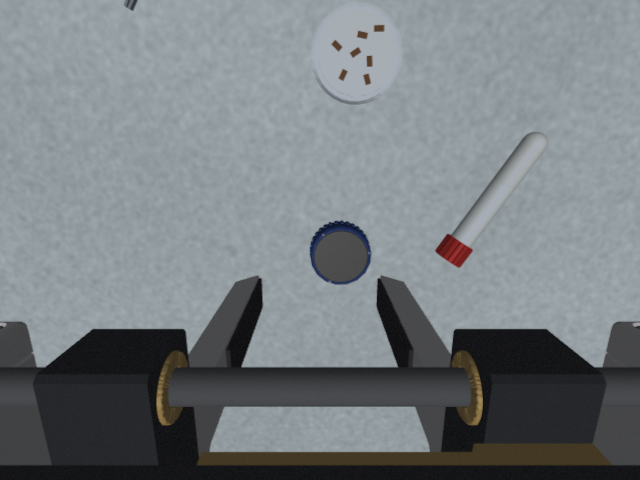

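```bash
python3 - <<'E'
from h import *
import pickle
s=rep(); c=cam("wrist"); e=facew(c,(340,257)); X=onz(c,e[0],22); print(e,X,(X-s["ee_pos"])/25)
pickle.dump(dict(P=c["P"],e=e[0]),open("v1.pkl","wb"))
E
```

```text
t 33.65 pos [ 426.5 -223.   119.2] yaw -56.6 tiltfix wx,wy [-0.06 -0.07] width 61.2 F [0.1 0.4 0. ]
((340.9380798339844, 256.1215515136719), (47.75160598754883, 49.957332611083984), 82.00067138671875) [ 430.32505752 -238.41315787   22.        ] [ 0.15129641 -0.61794462 -3.88688911]
```

```bash
python3 -m pendant '[{"dx":0.15,"dy":-0.62,"dz":-0.4,"wx":-0.05,"wy":-0.07,"wz":0,"gripper":-0.3},{"dx":0,"dy":0,"dz":-0.6,"wx":0,"wy":0,"wz":0,"gripper":-0.3},{"dx":0,"dy":0,"dz":-0.6,"wx":0,"wy":0,"wz":0,"gripper":-0.3},{"dx":0,"dy":0,"dz":-0.3,"wx":0,"wy":0,"wz":0,"gripper":-0.3},{"dx":0,"dy":0,"dz":0,"wx":0,"wy":0,"wz":0,"gripper":-0.3}]' 25
python3 pk.py w39 319 270
```

```text
time_s: 34.2
ee_pos: [431.3, -235.0, 70.9]
tcp_rot: [0.957, 0.29, 0.001, 0.0]
force: [0.2, -1.3, 0.4]
width: 0.649
t 34.2 pos [ 431.3 -235.    70.9] yaw -56.2 tiltfix wx,wy [0.   0.02] width 61.0 F [ 0.2 -1.3  0.4]
[323.3 275.5] [ 430.3 -238.4   22. ] tri [ 430.4 -238.3   22.5] move [-0.04 -0.14 -1.84]
```

```bash
python3 -m pendant '[{"dx":-0.04,"dy":-0.14,"dz":-0.4,"wx":0,"wy":0.02,"wz":0,"gripper":-0.3},{"dx":0,"dy":0,"dz":-0.5,"wx":0,"wy":0,"wz":0,"gripper":-0.3},{"dx":0,"dy":0,"dz":-0.5,"wx":0,"wy":0,"wz":0,"gripper":-0.3},{"dx":0,"dy":0,"dz":-0.4,"wx":0,"wy":0,"wz":0,"gripper":-0.3},{"dx":0,"dy":0,"dz":0,"wx":0,"wy":0,"wz":0,"gripper":-0.3}]' 25
python3 pk.py w40 319 300
```

```text
time_s: 34.75
ee_pos: [431.3, -239.0, 24.3]
tcp_rot: [0.957, 0.291, 0.001, 0.001]
force: [0.5, 0.2, 0.8]
width: 0.651
t 34.75 pos [ 431.3 -239.    24.3] yaw -56.2 tiltfix wx,wy [0.02 0.02] width 61.2 F [0.5 0.2 0.8]
[317.5 303.6] [ 430.3 -238.3   22. ] tri [ 430.3 -238.4   21.9] move [-0.04  0.03  0.03]
```

View pics/w40.png

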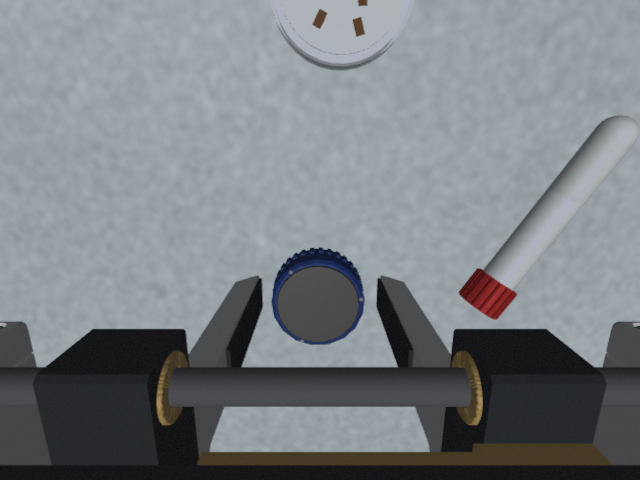

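The dark puck is centred at (318,304), and the tube cap at (488,293) is clear. Now grip and go to pad 3.

```bash
python3 -m pendant '[{"dx":0,"dy":0,"dz":0,"wx":0,"wy":0,"wz":0,"gripper":0.4},{"dx":0,"dy":0,"dz":0,"wx":0,"wy":0,"wz":0,"gripper":0.4},{"dx":0,"dy":0,"dz":0,"wx":0,"wy":0,"wz":0,"gripper":0.4},{"dx":0,"dy":0,"dz":0,"wx":0,"wy":0,"wz":0,"gripper":0.4},{"dx":0,"dy":0,"dz":0.6,"wx":0,"wy":0,"wz":0,"gripper":0.4}]' 25
python3 -m pendant '[{"dx":0,"dy":0,"dz":1,"wx":0,"wy":0,"wz":0,"gripper":0.4},{"dx":0,"dy":0.2,"dz":1,"wx":0,"wy":0,"wz":0,"gripper":0.4},{"dx":0.1,"dy":1,"dz":0.6,"wx":0,"wy":0,"wz":0,"gripper":0.4},{"dx":0.1,"dy":1,"dz":0,"wx":0,"wy":0,"wz":0,"gripper":0.4},{"dx":0.1,"dy":1,"dz":0,"wx":0,"wy":0,"wz":0,"gripper":0.4}]' 25
python3 -m pendant '[{"dx":0.1,"dy":1,"dz":0,"wx":0,"wy":0,"wz":0,"gripper":0.4},{"dx":0.1,"dy":1,"dz":0,"wx":0,"wy":0,"wz":0,"gripper":0.4},{"dx":0.1,"dy":1,"dz":0,"wx":0,"wy":0,"wz":0,"gripper":0.4},{"dx":0.1,"dy":1,"dz":0,"wx":0,"wy":0,"wz":0,"gripper":0.4},{"dx":0.1,"dy":1,"dz":0,"wx":0,"wy":0,"wz":0,"gripper":0.4}]' 25
python3 -c "
from h import *
rep()"
```

```text
time_s: 35.3
ee_pos: [430.9, -238.7, 39.2]
tcp_rot: [0.957, 0.291, 0.0, 0.001]
force: [-0.3, -0.5, -1.3]
width: 0.475
time_s: 35.8
ee_pos: [439.5, -159.9, 109.8]
tcp_rot: [0.958, 0.288, 0.002, 0.003]
force: [-0.5, 0.6, -1.2]
width: 0.48
time_s: 36.3
ee_pos: [452.7, -30.3, 112.0]
tcp_rot: [0.958, 0.287, 0.005, 0.005]
force: [-0.7, -0.1, -1.5]
width: 0.481
t 36.3 pos [452.7 -30.3 112. ] yaw -56.6 tiltfix wx,wy [0.05 0.09] width 45.3 F [-0.7 -0.1 -1.5]
```

```bash
python3 -m pendant '[{"dx":0.1,"dy":1,"dz":0,"wx":0.05,"wy":0.1,"wz":0,"gripper":0.4},{"dx":0.1,"dy":1,"dz":0,"wx":0,"wy":0,"wz":0,"gripper":0.4},{"dx":0.1,"dy":1,"dz":0,"wx":0,"wy":0,"wz":0,"gripper":0.4},{"dx":0.1,"dy":1,"dz":0,"wx":0,"wy":0,"wz":0,"gripper":0.4},{"dx":0.1,"dy":1,"dz":0,"wx":0,"wy":0,"wz":0,"gripper":0.4}]' 25
python3 -m pendant '[{"dx":0.1,"dy":1,"dz":0,"wx":0,"wy":0,"wz":0,"gripper":0.4},{"dx":0.1,"dy":1,"dz":0,"wx":0,"wy":0,"wz":0,"gripper":0.4},{"dx":0.1,"dy":1,"dz":0,"wx":0,"wy":0,"wz":0,"gripper":0.4},{"dx":0.1,"dy":1,"dz":0,"wx":0,"wy":0,"wz":0,"gripper":0.4},{"dx":0.1,"dy":0.8,"dz":0,"wx":0,"wy":0,"wz":0,"gripper":0.4}]' 25
python3 -m pendant '[{"dx":0,"dy":0,"dz":0,"wx":0,"wy":0.1,"wz":0,"gripper":0.4},{"dx":0,"dy":0,"dz":0,"wx":0,"wy":0,"wz":0,"gripper":0.4},{"dx":0,"dy":0,"dz":0,"wx":0,"wy":0,"wz":0,"gripper":0.4},{"dx":0,"dy":0,"dz":0,"wx":0,"wy":0,"wz":0,"gripper":0.4},{"dx":0,"dy":0,"dz":0,"wx":0,"wy":0,"wz":0,"gripper":0.4}]' 25
python3 chk.py w41 3.5
```

```text
time_s: 36.8
ee_pos: [465.4, 100.2, 113.4]
tcp_rot: [0.958, 0.287, 0.001, 0.0]
force: [-0.7, -0.9, -1.0]
width: 0.477
time_s: 37.3
ee_pos: [478.0, 226.1, 114.4]
tcp_rot: [0.958, 0.288, 0.002, 0.001]
force: [0.9, -1.3, -1.9]
width: 0.48
time_s: 37.8
ee_pos: [477.9, 225.9, 114.4]
tcp_rot: [0.957, 0.289, -0.004, -0.001]
force: [0.3, -0.7, -2.0]
width: 0.479
t 37.8 pos [477.9 225.9 114.4] yaw -56.5 tiltfix wx,wy [ 0.01 -0.07] width 45.0 F [ 0.3 -0.7 -2. ]
held puck [319.2 303. ] [477.1 225.8 110.9]
pad circle free [487.9 246.1] 29.6 R30 [487.7 245.9] 171
pad circle free [543.3 281.8] 29.6 R30 [543.3 281.8] 238
pad circle free [598.6 317.6] 29.6 R30 [599.  317.9] 171
```

View pics/w41.png

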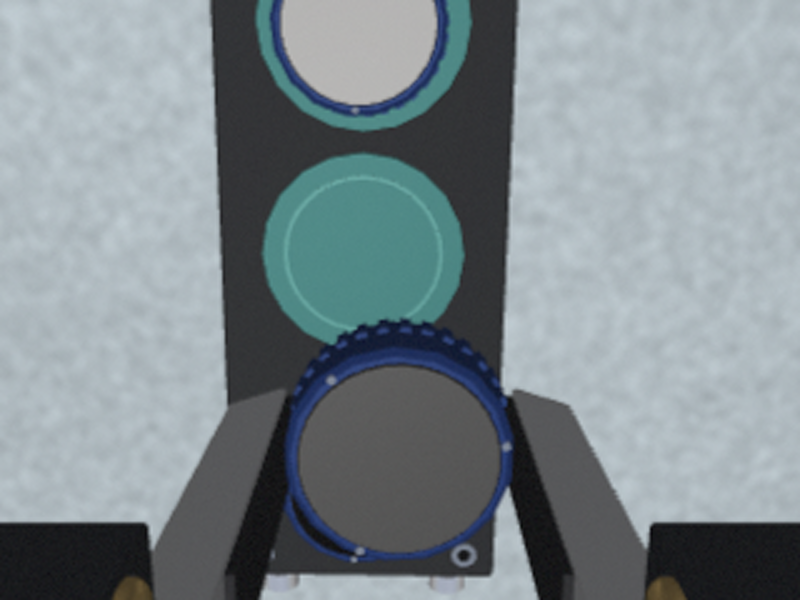

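```bash
python3 - <<'E'
from h import *
import pickle
v=pickle.load(open("pad3.pkl","rb"))
c=cam("wrist"); hsv=cv2.cvtColor(c["pixels"],cv2.COLOR_RGB2HSV)
m=((abs(hsv[:,:,0].astype(int)-85)<12)&(hsv[:,:,1]>80)).astype(np.uint8)
ks=[k for k in cv2.findContours(m,cv2.RETR_EXTERNAL,cv2.CHAIN_APPROX_NONE)[0] if cv2.contourArea(k)>800]
k=min(ks,key=lambda k:abs(k[:,0,1].mean()-215)); p=k[k[:,0,1]<238]; e=cv2.fitEllipse(p); print(e,tri(v,v["e"],c,e[0]).round(1))
e=facew(c,(305,130)); print("light",[onz(c,e[0],z).round(1) for z in (34,)])
E
python3 -m pendant '[{"dx":0.44,"dy":0.8,"dz":-0.4,"wx":0.01,"wy":-0.06,"wz":0,"gripper":0.4},{"dx":0,"dy":0,"dz":-0.6,"wx":0,"wy":0,"wz":0,"gripper":0.4},{"dx":0,"dy":0,"dz":-0.6,"wx":0,"wy":0,"wz":0,"gripper":0.4},{"dx":0,"dy":0,"dz":-0.6,"wx":0,"wy":0,"wz":0,"gripper":0.4},{"dx":0,"dy":0,"dz":-0.3,"wx":0,"wy":0,"wz":0,"gripper":0.4}]' 25
python3 chk.py w42 3.5
```

```text
((304.8237609863281, 220.3838653564453), (78.37876892089844, 79.857421875), 110.50395202636719) [488.7 246.5  12.6]
light [array([542. , 281.5,  34. ])]
time_s: 38.4
ee_pos: [489.4, 243.9, 50.5]
tcp_rot: [0.958, 0.288, 0.001, 0.0]
force: [-0.3, 0.5, -0.1]
width: 0.482
t 38.4 pos [489.4 243.9  50.5] yaw -56.6 tiltfix wx,wy [0.   0.01] width 45.3 F [-0.3  0.5 -0.1]
held puck [319.2 303. ] [488.7 243.8  47. ]
pad circle free [433.7 211.1] 29.1 R30 [432.5 210.3] 66
pad circle free [488.3 246.4] 29.4 R30 [487.6 245.9] 134
pad circle free [543.2 281.9] 29.5 R30 [543.2 281.9] 299
pad circle free [598.4 317.5] 29.5 R30 [598.8 317.9] 215
```

```bash
python3 -m pendant '[{"dx":-0.03,"dy":0.1,"dz":-0.15,"wx":0,"wy":0,"wz":0,"gripper":0.4},{"dx":0,"dy":0,"dz":-0.1,"wx":0,"wy":0,"wz":0,"gripper":0.4},{"dx":0,"dy":0,"dz":0,"wx":0,"wy":0,"wz":0,"gripper":0.4},{"dx":0,"dy":0,"dz":0,"wx":0,"wy":0,"wz":0,"gripper":0.4},{"dx":0,"dy":0,"dz":0,"wx":0,"wy":0,"wz":0,"gripper":0.4}]' 25
python3 chk.py w43 4
```

```text
time_s: 38.95
ee_pos: [488.6, 245.9, 44.2]
tcp_rot: [0.958, 0.287, 0.001, 0.001]
force: [-0.3, -0.5, -0.1]
width: 0.477
t 38.95 pos [488.6 245.9  44.2] yaw -56.6 tiltfix wx,wy [0.   0.02] width 44.9 F [-0.3 -0.5 -0.1]
held puck [319.2 303. ] [487.7 245.7  40.2]
pad circle free [433.6 211.1] 28.9 R30 [432.3 210.3] 68
pad circle free [488.1 246.3] 29.5 R30 [487.5 245.9] 132
pad circle free [543.2 281.9] 29.6 R30 [543.2 281.9] 310
pad circle free [598.5 317.6] 29.6 R30 [598.9 317.9] 217
```

View pics/w43.png

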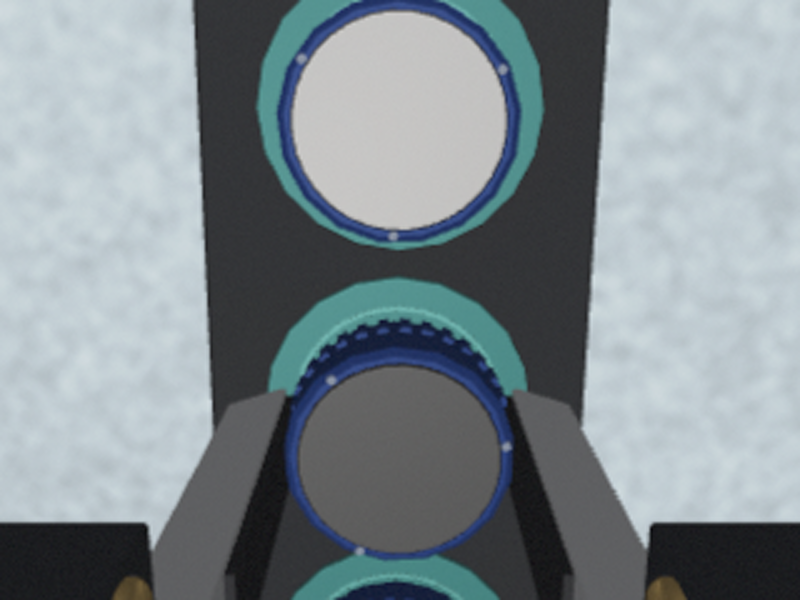

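```bash
python3 -m pendant '[{"dx":0.01,"dy":0.01,"dz":-0.1,"wx":0,"wy":0.01,"wz":0,"gripper":0.4},{"dx":0,"dy":0,"dz":-0.06,"wx":0,"wy":0,"wz":0,"gripper":0.4},{"dx":0,"dy":0,"dz":-0.05,"wx":0,"wy":0,"wz":0,"gripper":0.4},{"dx":0,"dy":0,"dz":-0.02,"wx":0,"wy":0,"wz":0,"gripper":0.4},{"dx":0,"dy":0,"dz":-0.02,"wx":0,"wy":0,"wz":0,"gripper":0.4}]' 25
python3 chk.py w44 4|head -2
```

```text
time_s: 39.5
ee_pos: [489.5, 246.4, 38.3]
tcp_rot: [0.958, 0.287, 0.001, 0.0]
force: [-0.2, 0.6, -0.3]
width: 0.472
t 39.5 pos [489.5 246.4  38.3] yaw -56.6 tiltfix wx,wy [-0.    0.02] width 44.4 F [-0.2  0.6 -0.3]
held puck [319.2 303. ] [488.6 246.2  34.3]
```

```bash
python3 -m pendant '[{"dx":-0.02,"dy":0,"dz":-0.05,"wx":0,"wy":0.01,"wz":0,"gripper":0.4},{"dx":0,"dy":0,"dz":-0.04,"wx":0,"wy":0,"wz":0,"gripper":0.4},{"dx":0,"dy":0,"dz":-0.04,"wx":0,"wy":0,"wz":0,"gripper":0.4},{"dx":0,"dy":0,"dz":-0.04,"wx":0,"wy":0,"wz":0,"gripper":0.4},{"dx":0,"dy":0,"dz":-0.04,"wx":0,"wy":0,"wz":0,"gripper":0.4}]' 25
python3 chk.py w45 4|head -2
```

```text
time_s: 40.05
ee_pos: [489.3, 246.5, 37.5]
tcp_rot: [0.958, 0.287, 0.001, 0.0]
force: [-1.7, -0.8, 5.6]
width: 0.474
t 40.05 pos [489.3 246.5  37.5] yaw -56.6 tiltfix wx,wy [0.   0.02] width 44.5 F [-1.7 -0.8  5.6]
held puck [319.2 303.1] [488.4 246.3  33.5]
```

Contact at 37.5 with 5.6 N, and the puck is at (488.4,246.3) against pad 3 at (488.1,246.2). Relax, release, then rise.

```bash
python3 -m pendant '[{"dx":0,"dy":0,"dz":0,"wx":0,"wy":0,"wz":0,"gripper":0.4},{"dx":0,"dy":0,"dz":0,"wx":0,"wy":0,"wz":0,"gripper":-0.1},{"dx":0,"dy":0,"dz":0,"wx":0,"wy":0,"wz":0,"gripper":-0.3},{"dx":0,"dy":0,"dz":0.1,"wx":0,"wy":0,"wz":0,"gripper":-0.3},{"dx":0,"dy":0,"dz":0.6,"wx":0,"wy":0,"wz":0,"gripper":-0.3}]' 25
python3 -m pendant '[{"dx":0,"dy":0,"dz":1,"wx":0,"wy":0,"wz":0,"gripper":-0.3},{"dx":0,"dy":0,"dz":1,"wx":0,"wy":0,"wz":0,"gripper":-0.3},{"dx":0,"dy":0,"dz":1,"wx":0,"wy":0,"wz":0,"gripper":-0.3},{"dx":0,"dy":0,"dz":1,"wx":0,"wy":0,"wz":0,"gripper":-0.3},{"dx":-0.2,"dy":-0.4,"dz":0.6,"wx":0,"wy":0,"wz":0,"gripper":-0.3}]' 25
python3 -m pendant '[{"dx":0,"dy":0,"dz":0,"wx":0,"wy":0,"wz":0,"gripper":-0.3},{"dx":0,"dy":0,"dz":0,"wx":0,"wy":0,"wz":0,"gripper":-0.3},{"dx":0,"dy":0,"dz":0,"wx":0,"wy":0,"wz":0,"gripper":-0.3},{"dx":0,"dy":0,"dz":0,"wx":0,"wy":0,"wz":0,"gripper":-0.3},{"dx":0,"dy":0,"dz":0,"wx":0,"wy":0,"wz":0,"gripper":-0.3}]' 25
python3 - <<'E'
from h import *
s=rep(); c=cam("wrist"); save("w46",c["pixels"])
P=dict(white=(598.8,317.8),light=(543.3,281.9),dark=(488.1,246.2),black=(432.6,210.3))
for n,p in P.items():
    g=proj(c,[*p,34.]); e=facew(c,g) if 0<=g[1]<480 else None
    if e: X=onz(c,e[0],34); print(n,X.round(1),"off",(X[:2]-p).round(1),round(float(np.hypot(*(X[:2]-p))),1))
A,B=cam("scene"),cam("side"); save("sc46",A["pixels"]); save("sd46",B["pixels"])
E
```

```text
time_s: 40.6
ee_pos: [487.7, 245.9, 52.7]
tcp_rot: [0.958, 0.287, -0.001, 0.0]
force: [-0.2, -0.1, -0.1]
width: 0.651
time_s: 41.1
ee_pos: [482.6, 236.4, 176.3]
tcp_rot: [0.958, 0.288, 0.0, 0.0]
force: [-0.4, 0.8, -0.5]
width: 0.65
time_s: 41.6
ee_pos: [483.5, 236.9, 179.2]
tcp_rot: [0.958, 0.288, 0.003, -0.0]
force: [-0.1, -0.4, 0.1]
width: 0.649
t 41.6 pos [483.5 236.9 179.2] yaw -56.6 tiltfix wx,wy [-0.02  0.04] width 61.0 F [-0.1 -0.4  0.1]
white [599.8 318.   34. ] off [1.  0.2] 1.0
light [541.9 281.3  34. ] off [-1.4 -0.6] 1.5
dark [488.7 246.3  34. ] off [0.6 0.1] 0.6
black [431.8 210.   34. ] off [-0.8 -0.3] 0.8
```

View pics/w46.png

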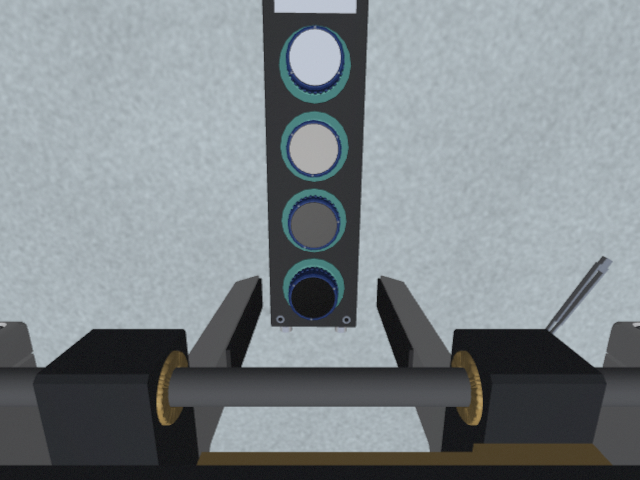

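View pics/sd46.png

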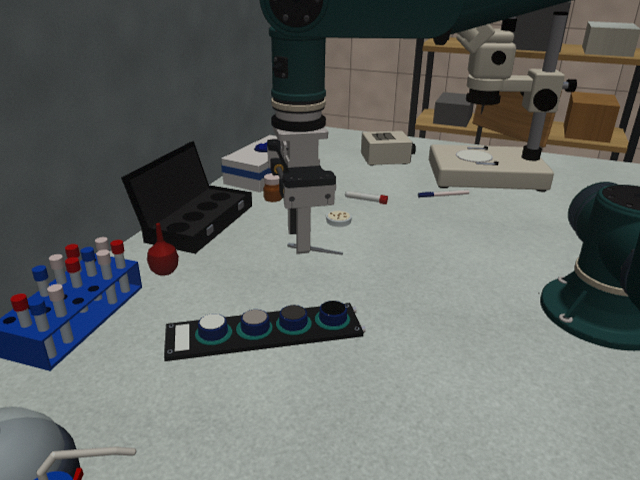

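View pics/sc46.png

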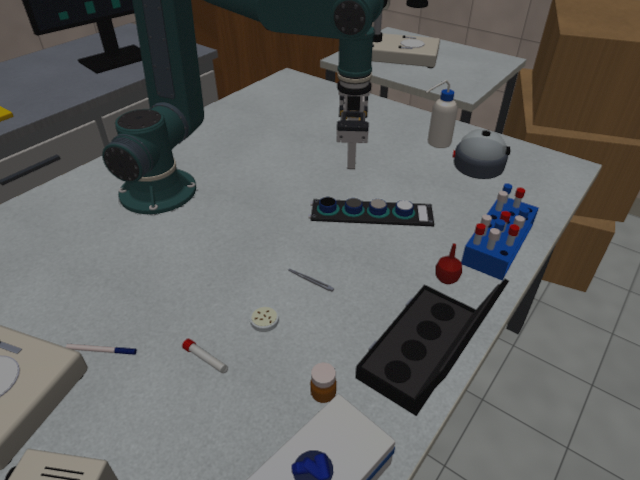

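The order is correct: white, light, dark, black from (315,57) to (314,297) in the wrist view. The dish (264,318) and tube (205,355) in the scene view look unmoved. I'll check that numerically and hand in.

```bash
python3 - <<'E'
from h import *
for n,b in (("sc","scene"),("sd","side")):
    a=cv2.imread(f"pics/{b}0.png").astype(int); z=cv2.imread(f"pics/{n}46.png").astype(int)
    for nm,(x0,y0,x1,y1) in (dict(dish=(245,303,285,335),tube=(175,332,230,375)) if n=="sc" else dict(dish=(323,207,355,228),tube=(344,188,390,207))).items():
        print(b,nm,"max diff",abs(a-z)[y0:y1,x0:x1].max(),"mean",abs(a-z)[y0:y1,x0:x1].mean().round(2))
rep(); print(hand_in())
E
```

```text
scene dish max diff 9 mean 6.14
scene tube max diff 9 mean 5.94
side dish max diff 10 mean 2.72
side tube max diff 18 mean 2.89
t 41.75 pos [483.5 236.8 179.4] yaw -56.6 tiltfix wx,wy [-0.02  0.04] width 61.2 F [ 0.1 -0.3 -0.2]
the job is handed in; nothing more can be done
None
```

All four grey standards are on the carrier pads, face up and in order: white next to the strip, then light grey, dark grey and black at the far end. I handed the job in at about 42 s, with the gripper open and clear above the row.

- **Setting down:** Each standard was lowered until it touched the pad, with the recorded contact force at 10 N or less, and only then released.
- **Last wrist-camera check:** Distances from the pad centres were white 1.0 mm, light grey 1.5 mm, dark grey 0.6 mm and black 0.8 mm. Two-view heights were about 21–22 mm for the standards' faces and 12.6 mm for the top of pad 3, which matches the text.
- **Dish and tube:** Before and after pictures show both unmoved; the only difference is a slight change in brightness.
- **Disagreements:**
  - The light grey standard is the furthest off centre. Three other views of it, one taken while the arm was still moving, put it 1.4 to 2.8 mm off, always towards pad 3. I left it.
  - An early height measurement of the standards from the fixed cameras failed, because the face outlines were incomplete. I used the wrist camera instead.

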